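# Contact-check a module and hang it on the jig tree

## Task

First turn the jig tree until its empty branch stands straight over the pointer fin of its foot. Then stand the loose white module upright in the spring test socket, foot down and ear up, let go of it, and press it down until the spring plate is fully home. Finally take the module out, hang it by the hole of its ear on the empty branch, well onto the branch and not just on its end, with the branch still over the pointer, let go so that it hangs still, and leave the other things on the bench alone.

Things in the scene. Friction and masses are not known exactly. Their poses are not given: they have to be found in the camera images.
- module: loose white housing 50 (x) x 70 (y) x 42 (z) mm, 120 g, with a flat ear 36 wide, 40 long, 6 thick at its +y end, mid-thickness. Starts lying on a broad face. Origin: centre of that underside; housing spans x +-25, y +-35, z 0 to 42, ear y 35 to 75, z 18 to 24. +y runs from foot (plain end) to ear: upright = +y up. The two like modules on the tree are fixed to it
- module_hole (a point): centre of the 18 mm round hole through the ear, at (0, 55, 21) mm in the module's frame (axes as the module's); the hole's axis is the module's z. It is 90 mm from the foot and 20 mm from the ear's end
- module_foot (a point): centre of the module's foot face (50 x 42 mm), at (0, -35, 21) mm in the module's frame
- socket: fixed spring test socket: aluminium plate 110 (x) x 102 (y) x 8 mm, black collar around a well 56 (x) x 48 (y) mm, 3 mm clearance all round; the module's width goes along x, its thickness along y (both ways round will do). Vertical walls end 26 mm, sloped lead-in lips 34 mm above the bench; the collar spans 80 x 72 mm outside. Origin: centre of the underside, z up
- socket_rest (a point): centre of the top of the raised spring plate in the socket's well, 18 mm above the bench: the foot's centre comes here when the module stands in the socket
- plunger (a joint): travel of the socket's spring plate, m: 0 raised, grows downwards to the stop at 0.006; starts moving at 3 N, 9 N at the stop, springs back when let go. The module's weight does not move it. Press on the top end of the ear (36 x 6 mm), which is 128 mm above the bench when the module stands in the socket
- tree_base: fixed round steel foot of the jig tree, 140 mm diameter, 14 mm high, with a pointer fin (a bar 6 mm wide that ends in a 34 mm high tooth at 131 mm) that sticks out along its own -x. Origin: centre of the underside, on the tree's turning axis, z up
- tree (a joint): angle of the tree about its vertical axis, rad: 0 when the empty branch stands over the pointer fin, growing counter-clockwise seen from above; range +-2.8. Light friction (0.12 N m, 1.3 N at the branch end), stays where left. Turn it by pinching or pushing the empty branch. The other branches, 120 degrees away on either side, carry modules hanging from 70 to 180 mm above the bench
- branch_mid (a point): on the centre line of the empty branch, 75 mm from the tree's axis, 165 mm above the bench. Its x axis points along the branch towards the post (level), z up. The branch is a straight round steel rod 8 mm in diameter from the post out to 115 mm from the axis, rising outwards by 8 degrees, plain at its tip. The post is 22 mm thick and 179 mm high
- branch_tip (a point): end of the empty branch's centre line, 115 mm from the tree's axis, 171 mm above the bench; axes as branch_mid
- control_box: bystander: plain white control box 100 x 150 x 42 mm without ear; origin centre of the underside
- screwdriver: bystander: screwdriver with a black handle lying on the bench
- screw_pot: bystander: open grey plastic cup, 60 mm across and 45 mm high
Mind the look-alikes: they are no part of the job. What is shaped like the module but brown is not meant.

How it is judged:
By the outcome, as a careful person would: the job done as asked, in the order asked, and still so for the second after the job is handed in, with the robot touching nothing.
It also fails if it takes over 72 s, if anything falls off the work surface, if the arm or the gripper's body presses on something with over 40 N, if the wrist force passes 120 N, or if a joint passes its speed limit or range.

## Robot

A 7-joint arm with a two-finger parallel gripper is mounted at the origin on the work surface. World frame = base frame: x ahead of the robot, y to its left, z up, the work surface at z = 0. Lengths are in m, angles in rad, forces in N, time in s.
With the tool pointing down it reaches from about 0.4 to 0.925 m from the base axis. Payload 4.1 kg.
Tool frame: the origin (TCP) lies on the mounting face of the last link; the fingertips stand finger_overhang ahead of it and the grasp point (between the pads) lies 155 mm ahead of it (finger_overhang is the distance from the TCP to the fingertips, in m); x points along the fingers, y is the direction in which the jaws open and shut, and the axes are right-handed (so a half turn about x gives the same grasp; the last joint's range is limited). The gripper opens to 85 mm and grips with 20 to 120 N. Pads are 22 mm wide; open, the fingers measure 114 mm over their backs; the gripper's body (76 mm by 85 mm) begins 54 mm behind the grasp point. The pads swing forward as they close: fully open they stand 13 mm farther back than shut.
Start: joints at [1.189, 0.398, 0.045, 1.537, -0.019, 1.207, -0.051], TCP at [0.181, -0.624, 0.405] pointing down, gripper open.
Joint ranges: [-2.82, 2.82], [-0.49, 2.23], [-1.37, 1.46], [0, 2.46], [-1.36, 4.5], [0.23, 2], [-2.94, 2.94]. Speed limits (rad/s): [2.57, 2.57, 3.14, 3.14, 3.14, 3.14, 3.14].

## Interface

Orientations are given as [roll, pitch, yaw] about the fixed x, y, z axes, in that order (R = Rz(yaw) Ry(pitch) Rx(roll)).
In Python, from bench import * gives the robot as it stands.
- The arm moves only by the tool drive_tool, never from a script. Its argument "rows" is a list of rows, each a list of 6 numbers: the shift along the tool's x, y, z in m, then the turn, a rotation vector about the tool's x, y, z in rad. A call has 1 to 12 rows; each row is the pose to reach, as a shift and turn from the pose commanded when the call began, along the tool's axes at that moment; what a row does not reach only later rows make up. A row lasts 1/8 s, in which the tool goes at most 62.5 mm and 10.7 degrees, less where a joint would pass 70% of its speed; a pose out of reach is approached as far as the arm can. A call with a gripper value outside its range is refused whole. "jaw" is the finger opening in m, from 0 to 0.0854, set as the call begins (left out, the last holds). The fingers move at their own pace and stop on an object; the grip force is fixed at half the most. Time passes only in rows, so rows that repeat a pose let the fingers close. It gives the time, the measured TCP pose, the force and the opening at its end, in the units of the state.
- get_obs(): the state, without advancing time (a new reading comes with each control period).
- get_image(name): name is "side" or "top" or "wrist"; returns a dict with "image" (384x512x3 uint8, red, green, blue), "fx", "fy", "cx", "cy" (pixels), "world_to_cam" (4x4, takes a point from world to camera coordinates). Camera axes: x right, y down, z forward; pixel columns grow to the right and rows downward; lengths in m; the calibration is good to about 2 mm. A picture is of the moment at which its call begins. There is no depth.
- sign_off(): hands the job in, once; it reports no verdict.
Trained networks look in a picture, given as the dict that the camera call returned (one of the last four; its "shot" number tells which), for a name from the list of things; names that differ only in an ending like _2 or _b are one class to them, and where a whole thing is asked for, a point or a joint stands for the part that bears it (a point fixed in the world has none). Each returns a list of dicts, best first, with "conf" (0 to 1); they miss things now and then, are a little off and sometimes report something else, mostly with a low value. They report only what shows in the picture. A call takes as long as a camera call. They do not tell look-alikes from the thing itself.
- find_in(picture, label): "extent" ([left, top, right, bottom] in pixels, round what is visible of it).
- tip_of(picture, label): "uv" ([column, row] in pixels: a listed point, or the origin of a listed thing).
The state is a dict: "t": time; "q": joint angles; "joint_vel": joint speeds; "effort": joint torques, N m; "tcp_pos": TCP position; "tcp_rot": TCP orientation; "contact_force": force on the tool from outside, world axes, zero at the start; "ft_torque": the same for the moment, N m; "opening": finger opening in m.
Only numpy, scipy, OpenCV 4.12 (cv2) and the standard library are available. Lean on these libraries where they do the work, as an engineer would, in place of code of your own. Each camera call takes 0.05 s, during which the arm holds its last target.

## Working session

There is one attempt and no reset: what is moved stays moved. The work goes in short steps, Python scripts to look and compute and a tool call to move; the robot and the scene stay as the last step left them, time stands still between calls to the robot, and variables do not carry over. Pictures are saved under pics/ and viewed, and the job is handed in when it is done.

Besides the shell and the picture viewer there is one more tool, called as name([rows], argument=value, ...), one row to a line, values as JSON. drive_tool: Moves the arm, as the interface text tells. Its arguments: {"type":"object","properties":{"rows":{"type":"array"},"jaw":{"type":"number"}},"required":["rows"]}

```bash
ls; mkdir -p pics; cat > h.py <<'E'
from bench import *
import numpy as np, cv2
def save(p,n,crop=None,s=1):
    im=p["image"][:,:,::-1]
    if crop: l,t,r,b=crop; im=im[t:b,l:r]
    if s!=1: im=cv2.resize(im,None,fx=s,fy=s,interpolation=cv2.INTER_CUBIC)
    cv2.imwrite("pics/"+n+".png",im)
def ray(p,uv):
    M=np.array(p["world_to_cam"]);R=M[:3,:3];t=M[:3,3]
    d=R.T@np.array([(uv[0]-p["cx"])/p["fx"],(uv[1]-p["cy"])/p["fy"],1.]);o=-R.T@t
    return o,d/np.linalg.norm(d)
def atz(p,uv,z):
    o,d=ray(p,uv); return o+d*(z-o[2])/d[2]
def proj(p,X):
    M=np.array(p["world_to_cam"]);c=M[:3,:3]@np.asarray(X)+M[:3,3]
    return np.array([p["fx"]*c[0]/c[2]+p["cx"],p["fy"]*c[1]/c[2]+p["cy"]])
def tri(l):
    A=np.zeros((3,3));b=np.zeros(3);rs=[ray(p,u) for p,u in l]
    for o,d in rs:
        P=np.eye(3)-np.outer(d,d);A+=P;b+=P@o
    X=np.linalg.solve(A,b); return X,[np.linalg.norm((np.eye(3)-np.outer(d,d))@(X-o)) for o,d in rs]
E
python3 - <<'E'
from h import *
np.set_printoptions(precision=4,suppress=True)
o=get_obs(); print(o)
for n in ["side","top","wrist"]:
    p=get_image(n); save(p,n+"0",s=1.5)
    c=-np.array(p["world_to_cam"])[:3,:3].T@np.array(p["world_to_cam"])[:3,3]; print(n,p["fx"],c)
    for l in ["module","module_hole","module_foot","socket","socket_rest","tree_base","branch_mid","branch_tip","control_box","screwdriver","screw_pot"]:
        r=tip_of(p,l); print(l,[(np.round(x["uv"],1).tolist(),round(x["conf"],2)) for x in r][:5])
E
```

```text
pics
{'t': 0.0, 'q': array([ 1.189 ,  0.3992,  0.045 ,  1.5379, -0.0187,  1.2069, -0.0507]), 'joint_vel': array([ 0.0012,  0.0004, -0.0013, -0.0005, -0.0008, -0.001 ,  0.0009]), 'effort': array([ -0.0005, -47.5126,   1.3647, -25.4224,   0.0116,   0.0095,
        -0.    ]), 'tcp_pos': array([ 0.1813, -0.6239,  0.4036]), 'tcp_rot': array([-1.5128,  1.5688,  1.9116]), 'contact_force': array([-0.1571, -0.7463, -0.7033]), 'ft_torque': array([-0.0203, -0.0319,  0.0048]), 'opening': 0.08519414057591047}
side 357.5511787164775 [0.0503 0.5114 0.7293]
module [([332.8, 196.0], 0.92), ([373.0, 208.8], 0.62)]
module_hole [([330.0, 202.6], 0.86), ([395.3, 207.3], 0.65), ([286.3, 221.5], 0.22)]
module_foot [([328.6, 187.4], 0.96), ([364.1, 203.7], 0.92)]
socket [([284.9, 223.6], 0.85)]
socket_rest [([280.6, 216.5], 0.69)]
tree_base [([180.2, 263.9], 0.89), ([280.8, 173.1], 0.25)]
branch_mid [([182.4, 198.6], 0.7)]
branch_tip [([191.9, 184.1], 0.86), ([179.4, 266.3], 0.7), ([333.9, 200.0], 0.25)]
control_box [([221.8, 178.6], 0.7)]
screwdriver [([282.5, 174.3], 0.69)]
screw_pot [([181.9, 346.1], 0.7
[... 151 characters left out ...]
38)]
module_hole [([337.7, 231.4], 0.89), ([389.0, 285.1], 0.75)]
module_foot [([363.2, 263.4], 0.98), ([366.9, 223.2], 0.94)]
socket [([287.4, 211.3], 0.63), ([213.6, 147.5], 0.46)]
socket_rest [([291.7, 213.6], 0.78)]
tree_base [([180.9, 172.7], 0.77), ([368.8, 220.9], 0.46)]
branch_mid [([202.9, 155.8], 0.84)]
branch_tip [([215.5, 149.7], 0.95)]
control_box [([303.7, 111.9], 0.84), ([181.4, 172.9], 0.5)]
screwdriver [([353.3, 158.8], 0.7)]
screw_pot [([128.6, 239.6], 0.89)]
wrist 297.6185222372427 [ 0.2475 -0.6037  0.3731]
module []
module_hole [([48.5, 13.8], 0.74)]
module_foot []
socket []
socket_rest []
tree_base []
branch_mid []
branch_tip []
control_box []
screwdriver []
screw_pot []
```

View pics/side0.png

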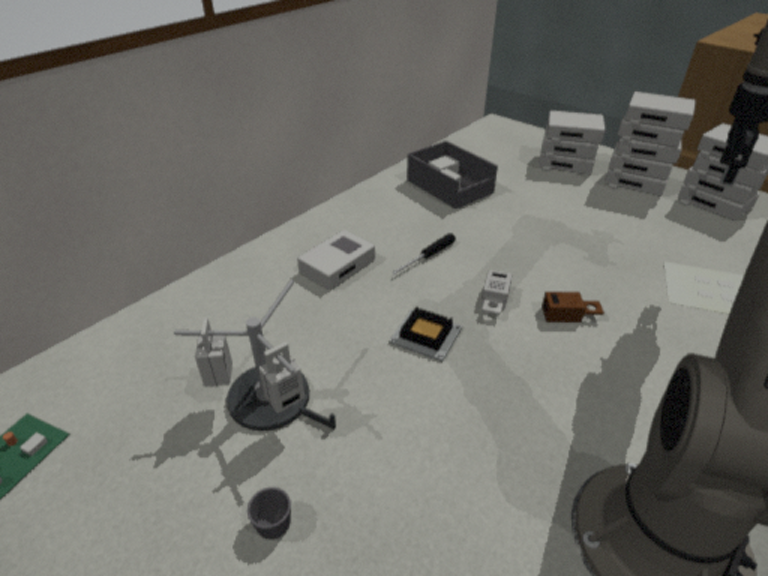

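View pics/top0.png

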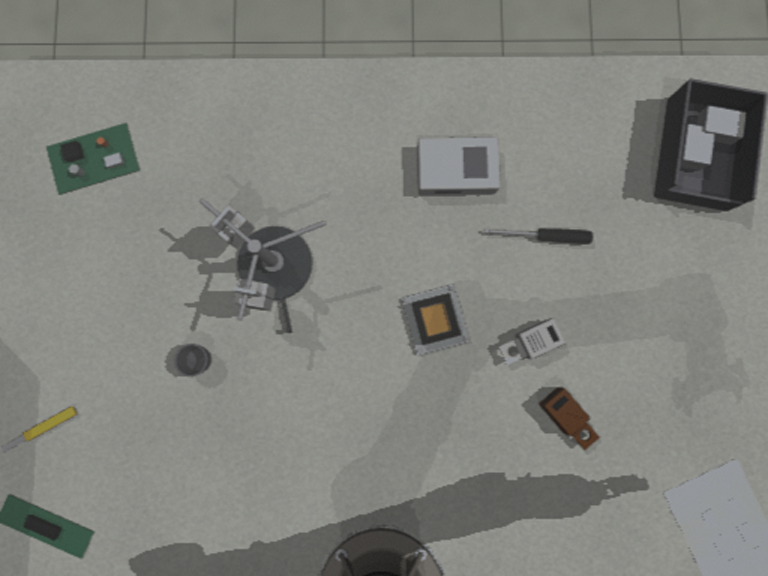

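View pics/wrist0.png

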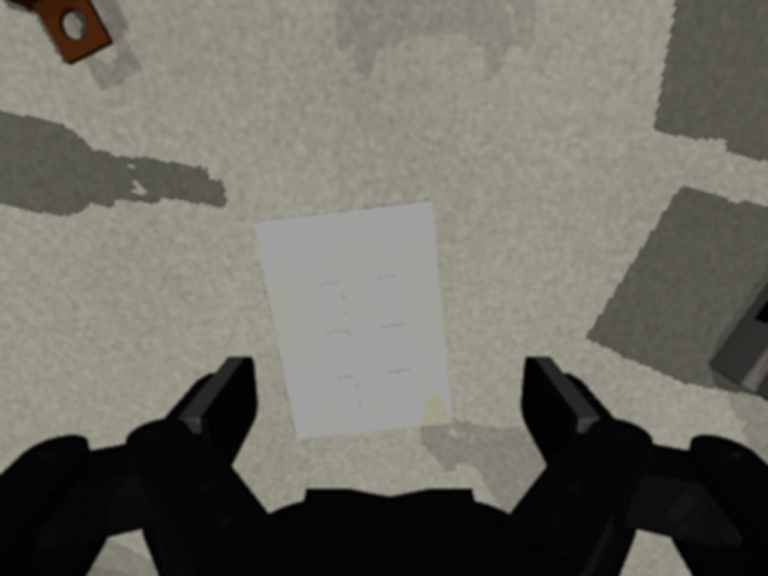

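```bash
python3 - <<'E'
from h import *
np.set_printoptions(precision=4,suppress=True)
s=get_image("side");t=get_image("top")
save(t,"topcrop",(120,100,420,320),2.6);save(s,"sidecrop",(110,160,420,360),2.5)
best={}
for l in ["module","module_hole","module_foot","socket","socket_rest","tree_base","branch_mid","branch_tip"]:
    a=tip_of(s,l);b=tip_of(t,l)
    for x in a[:2]:
        for y in b[:2]:
            X,e=tri([(s,x["uv"]),(t,y["uv"])])
            print(l,np.round(x["uv"]),np.round(y["uv"]),X,np.round(e,4))
print(atz(t,(180.9,172.7),0), atz(t,(338,231.4),.021),atz(t,(367,223.2),.021))
E
```

```text
module [374. 211.] [372. 275.] [ 0.3114 -0.3262 -0.001 ] [0.0024 0.0024]
module [374. 211.] [357. 227.] [ 0.3811 -0.3234 -0.0259] [0.0654 0.0654]
module [333. 196.] [372. 275.] [ 0.3634 -0.2635  0.0827] [0.0575 0.0575]
module [333. 196.] [357. 227.] [ 0.4389 -0.2896  0.0123] [0.0025 0.0025]
module_hole [396. 207.] [339. 232.] [ 0.3363 -0.2512  0.0825] [0.0951 0.0951]
module_hole [183. 201.] [339. 232.] [ 0.5027 -0.0101  0.2407] [0.1903 0.1903]
module_foot [366. 202.] [362. 261.] [ 0.3421 -0.2961  0.0361] [0.0089 0.0089]
module_foot [366. 202.] [370. 219.] [ 0.4151 -0.3647 -0.0401] [0.0552 0.0552]
module_foot [331. 189.] [362. 261.] [ 0.3849 -0.2501  0.0992] [0.038 0.038]
module_foot [331. 189.] [370. 219.] [ 0.464  -0.3281  0.005 ] [0.0002 0.0002]
socket [284. 222.] [290. 211.] [ 0.4864 -0.1067  0.0011] [0.0027 0.0027]
socket_rest [283. 217.] [289. 210.] [ 0.4877 -0.1014  0.0252] [0.0024 0.0024]
socket_rest [283. 217.] [304. 113.] [ 0.691  -0.2027 -0.1079] [0.1165 0.1165]
tree_base [179. 264.] [182. 175.] [0.5908 0.1964 0.0064] [0.0005 0.0005]
tree_base [179. 264.] [356. 161.] [ 0.722  -0.1295 -0.2091] [0.2256 0.2256]
branch_mid [186. 198.] [201. 156.] [0.6147 0.1241 0.168 ] [0.0032 0.0032]
branch_mid [186. 198.] [288. 214.] [0.5368 0.0261 0.1861] [0.128 0.128]
branch_tip [194. 184.] [214. 146.] [0.6311 0.0879 0.1819] [0.0015 0.0015]
branch_tip [194. 184.] [203. 153.] [0.6075 0.1081 0.2066] [0.0041 0.0041]
branch_tip [333. 198.] [214. 146.] [0.4436 0.0352 0.3072] [0.1584 0.1584]
branch_tip [333. 198.] [203. 153.] [0.4315 0.0538 0.3211] [0.1546 0.1546]
[0.5991 0.2021 0.    ] [ 0.4293 -0.2337  0.021 ] [ 0.4509 -0.314   0.021 ]
```

View pics/topcrop.png

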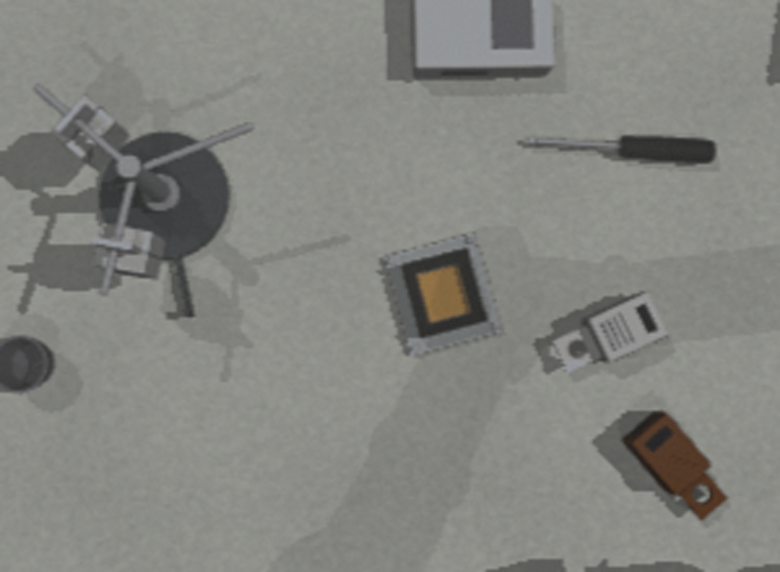

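View pics/sidecrop.png

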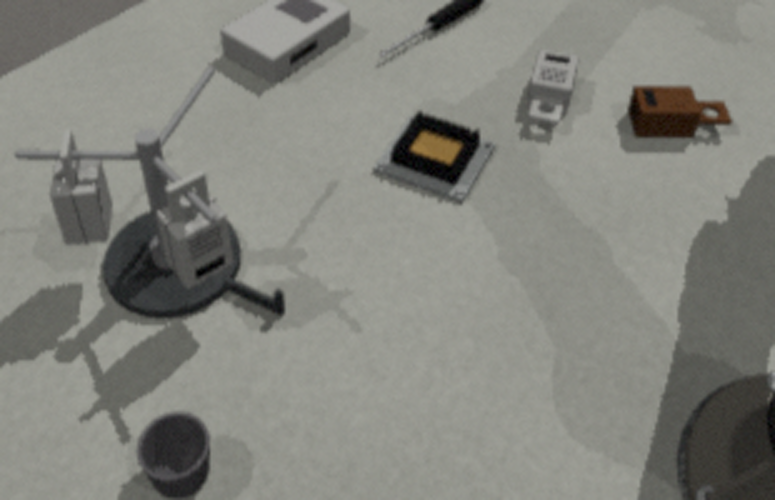

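```bash
python3 - <<'E'
from h import *
np.set_printoptions(precision=4,suppress=True)
s=get_image("side");t=get_image("top")
save(t,"treetop",(125,125,235,230),7);save(s,"treeside",(110,180,230,290),6)
o=get_obs()
from scipy.spatial.transform import Rotation as Ro
print(Ro.from_euler("xyz",o["tcp_rot"]).as_matrix())
for v,z in [((183,175),.014)]: print(atz(t,v,z))
E
```

```text
[[ 0.      0.2791 -0.9603]
 [-0.0001 -0.9603 -0.2791]
 [-1.      0.0001  0.    ]]
[0.5902 0.1933 0.014 ]
```

View pics/treetop.png

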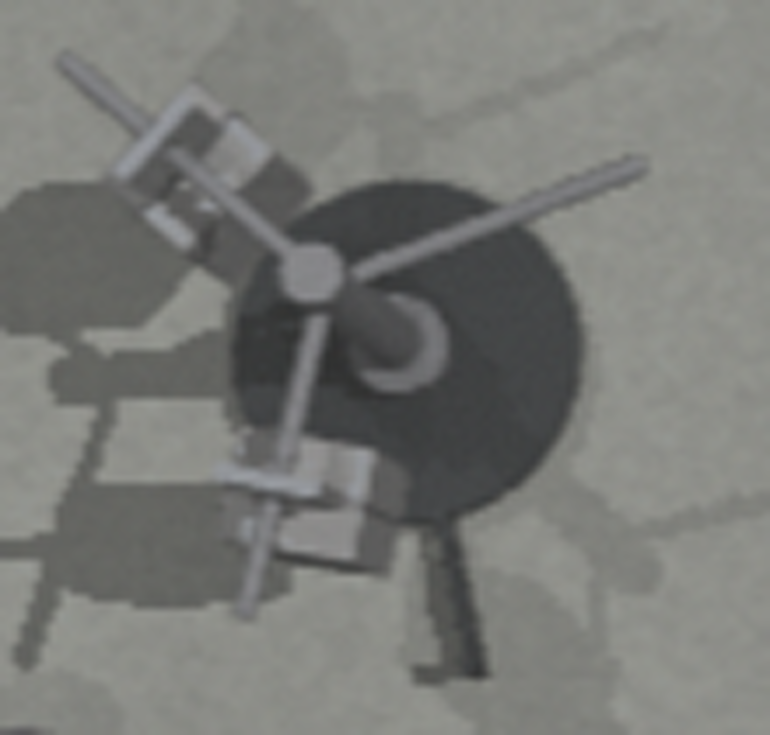

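View pics/treeside.png

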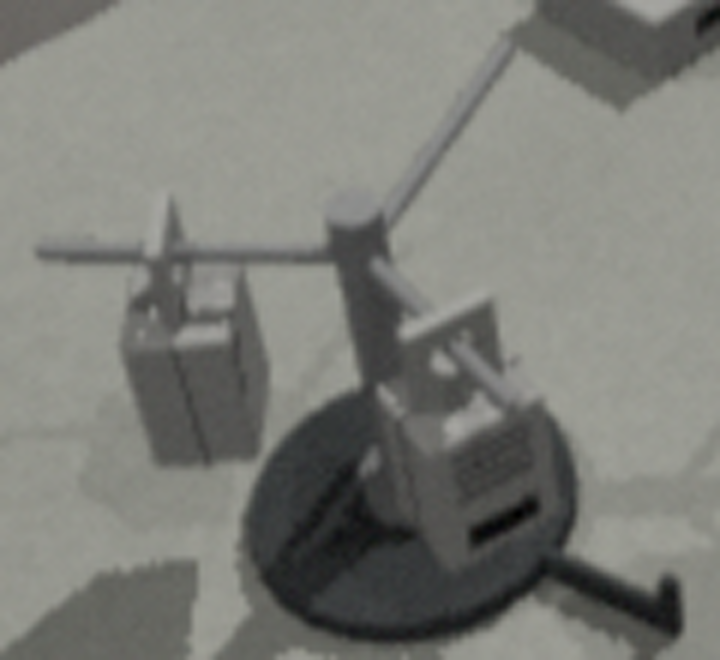

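```bash
cat > fit.py <<'E'
from h import *
from scipy.optimize import least_squares
np.set_printoptions(precision=4,suppress=True)
s=get_image("side");t=get_image("top")
T=lambda u,v:((u+.5)/7-.5+125,(v+.5)/7-.5+125)
S=lambda u,v:((u+.5)/6-.5+110,(v+.5)/6-.5+180)
ob=[("ax",.179,t,T(313,272)),("ax",.014,t,T(407,351)),("b0",.171,t,T(641,164)),("bp",.171,t,T(65,58)),("bm",.171,t,T(243,614)),
("ax",.179,s,S(357,208)),("b0",.171,s,S(518,35)),("bm",.171,s,S(530,400)),("bp",.171,s,S(40,250))]
fin=[(t,T(475,675),.034),(s,S(668,578),.034)]
def pt(k,z,p):
    x,y,a=p[:3]
    if k=="ax":return np.array([x,y,z])
    a=a+{"b0":0,"bp":2*np.pi/3,"bm":-2*np.pi/3}[k]
    return np.array([x+.115*np.cos(a),y+.115*np.sin(a),z])
def res(p):
    return np.concatenate([proj(c,pt(k,z,p))-uv for k,z,c,uv in ob])
r=least_squares(res,[.59,.195,-1.2]);print(r.x,np.degrees(r.x[2]));print(r.fun.reshape(-1,2))
def rf(q):
    return np.concatenate([proj(c,[r.x[0]+.131*np.cos(q[0]),r.x[1]+.131*np.sin(q[0]),z])-uv for c,uv,z in fin])
f=least_squares(rf,[-3.]);print("fin yaw",np.degrees(f.x),f.fun)
X,e=tri([(c,uv) for c,uv,z in fin]);print(X,e,np.linalg.norm(X[:2]-r.x[:2]),np.degrees(np.arctan2(X[1]-r.x[1],X[0]-r.x[0])))
E
python3 fit.py
```

```text
[ 0.5914  0.194  -1.2307] -70.51372372205815
[[ 0.1911  0.1607]
 [ 0.0689 -0.1129]
 [-0.4491  0.0864]
 [ 0.6512  1.1574]
 [ 1.1649 -0.6584]
 [ 0.1802 -0.3144]
 [-1.3773  2.0007]
 [-2.1994 -0.1257]
 [ 2.0323  0.2494]]
fin yaw [-166.9379] [-0.7723 -1.0879  0.9985  0.1319]
[0.4631 0.1641 0.0344] [np.float64(0.003001408678151366), np.float64(0.0030014086781514353)] 0.13171238861739587 -166.91859587346272
```

```bash
cat >> h.py <<'E'
from scipy.spatial.transform import Rotation as Ro
np.set_printoptions(precision=4,suppress=True)
def down(phi):
    c,s=np.cos(np.radians(phi)),np.sin(np.radians(phi))
    return np.array([[0,c,s],[0,s,-c],[-1,0,0.]])
def go(P,R,o=None):
    o=o or get_obs(); R0=Ro.from_euler("xyz",o["tcp_rot"]).as_matrix()
    d=R0.T@(np.asarray(P)-o["tcp_pos"]); w=Ro.from_matrix(R0.T@R).as_rotvec()
    print("row",np.round(np.r_[d,w],4).tolist(),"rows>=%.1f"%max(np.linalg.norm(d)/.0625,np.degrees(np.linalg.norm(w))/10.7))
    return d,w
def grasp_R(R,G,off=.155): return np.asarray(G)-R[:,0]*off
E
python3 - <<'E'
from h import *
go([.42,-.24,.42],down(-40))
E
```

```text
row [-0.0153, -0.3023, -0.3363, -0.5897, 0.0, -0.0001] rows>=7.2
```

drive_tool([
  [-0.015,-0.302,-0.336,-0.59,0,0],
  [-0.015,-0.302,-0.336,-0.59,0,0],
  [-0.015,-0.302,-0.336,-0.59,0,0],
  [-0.015,-0.302,-0.336,-0.59,0,0],
  [-0.015,-0.302,-0.336,-0.59,0,0],
  [-0.015,-0.302,-0.336,-0.59,0,0],
  [-0.015,-0.302,-0.336,-0.59,0,0],
  [-0.015,-0.302,-0.336,-0.59,0,0],
  [-0.015,-0.302,-0.336,-0.59,0,0],
])

```text
t: 4.03
tcp_pos: [0.4201, -0.2399, 0.4199]
tcp_rot: [0.875, 1.57, -1.391]
contact_force: [-0.6, -0.4, 1.2]
opening: 0.0854
```

```bash
python3 - <<'E'
from h import *
w=get_image("wrist"); save(w,"w1",s=1.5); o=get_obs(); print(o["t"],o["tcp_pos"],o["q"],o["joint_vel"])
for l in ["module","module_hole","module_foot","socket","socket_rest"]:
    print(l,[(np.round(x["uv"],1).tolist(),round(x["conf"],2)) for x in tip_of(w,l)][:3])
np.save("w1.npy",w,allow_pickle=True)
go([.623,.1045,.42],down(19.5))
E
```

```text
4.075 [ 0.4192 -0.2414  0.4197] [ 0.7444  0.0974 -0.3326  1.8926  0.0359  1.1572 -0.3001] [ 0.0203  0.0031  0.0273  0.0027  0.0005  0.0017 -0.0004]
module [([244.8, 255.3], 0.8), ([325.4, 195.1], 0.2)]
module_hole [([262.4, 160.6], 0.73), ([235.3, 298.7], 0.59)]
module_foot [([324.2, 194.3], 0.84), ([250.2, 240.2], 0.7)]
socket [([224.0, 40.1], 0.63)]
socket_rest [([219.9, 37.1], 0.97)]
row [-0.0006, -0.0675, -0.3963, -1.0414, 0.0002, 0.0005] rows>=6.4
```

View pics/w1.png

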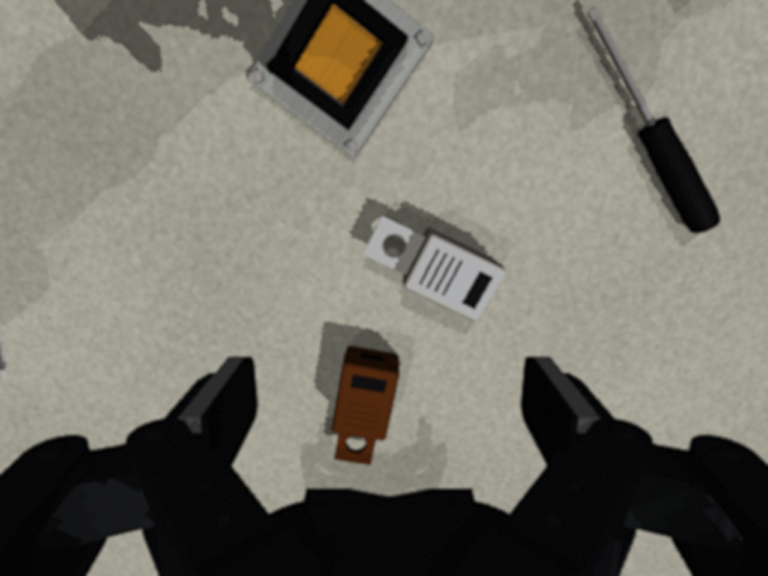

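drive_tool([
  [0,-0.067,-0.396,-1.04,0,0],
  [0,-0.067,-0.396,-1.04,0,0],
  [0,-0.067,-0.396,-1.04,0,0],
  [0,-0.067,-0.396,-1.04,0,0],
  [0,-0.067,-0.396,-1.04,0,0],
  [0,-0.067,-0.396,-1.04,0,0],
  [0,-0.067,-0.396,-1.04,0,0],
  [0,-0.067,-0.396,-1.04,0,0],
])

```text
t: 5.32
tcp_pos: [0.6234, 0.1076, 0.4191]
tcp_rot: [-2.9, 1.569, 2.158]
contact_force: [-0.4, 0.3, 0.1]
opening: 0.0854
```

```bash
python3 - <<'E'
from h import *
w=get_image("wrist"); save(w,"w2",s=1.5); o=get_obs(); print(o["t"],o["tcp_pos"],o["q"])
np.save("w2.npy",w,allow_pickle=True)
for r in(.075,.115): 
  a=np.radians(-70.5);print(proj(w,[.5914+r*np.cos(a),.194+r*np.sin(a),.165 if r<.1 else .171])*1.5)
E
```

```text
5.375 [0.6231 0.1056 0.4191] [ 0.25    0.4181 -0.6613  1.5488  0.2645  1.2672 -0.1072]
[386.508  266.8519]
[386.2884 343.8812]
```

View pics/w2.png

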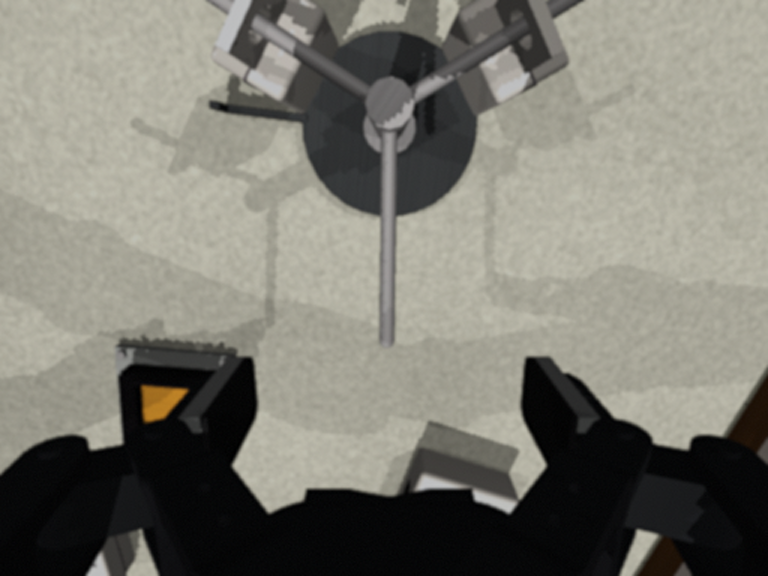

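drive_tool([
  [0.05,0,0,0,0,0],
  [0.097,0,0,0,0,0],
  [0.097,0,0,0,0,0],
  [0.097,0,0,0,0,0],
], jaw=0.05)

```text
t: 5.88
tcp_pos: [0.6236, 0.1049, 0.3246]
tcp_rot: [1.146, 1.568, -0.085]
contact_force: [-0.4, 0.2, 0.5]
opening: 0.0501
```

```bash
python3 - <<'E'
from h import *
w2=np.load("w2.npy",allow_pickle=True).item(); c=np.array([.5914,.194])
f=lambda u,v:((u+.5)/1.5-.5,(v+.5)/1.5-.5)
print(atz(w2,f(389,103),.179),atz(w2,f(390,123),.014))
for uv in [(212,100),(212,105),(212,109)]:
  X=atz(w2,f(*uv),.030)[:2]-atz(w2,f(389,103),.179)[:2]; print(X,np.linalg.norm(X),np.degrees(np.arctan2(X[1],X[0])))
X=atz(w2,f(386,343),.171)[:2]-atz(w2,f(389,103),.179)[:2]; print(X,np.linalg.norm(X),np.degrees(np.arctan2(X[1],X[0])))
w=get_image("wrist"); save(w,"w3",s=1.5);o=get_obs(); print(o["t"],o["tcp_pos"],o["contact_force"],o["opening"])
E
```

```text
[0.5917 0.1959 0.179 ] [0.5911 0.1997 0.014 ]
[-0.1305 -0.0268] 0.13318326153693924 -168.4077154295079
[-0.1296 -0.0302] 0.13311047037805052 -166.9043326154951
[-0.129  -0.0329] 0.13311845773042152 -165.6949124241617
[ 0.0377 -0.1098] 0.11609788927808141 -71.07326345990315
5.925 [0.6238 0.1055 0.3253] [-0.182   0.8011  0.9238] 0.050257069134229775
```

View pics/w3.png

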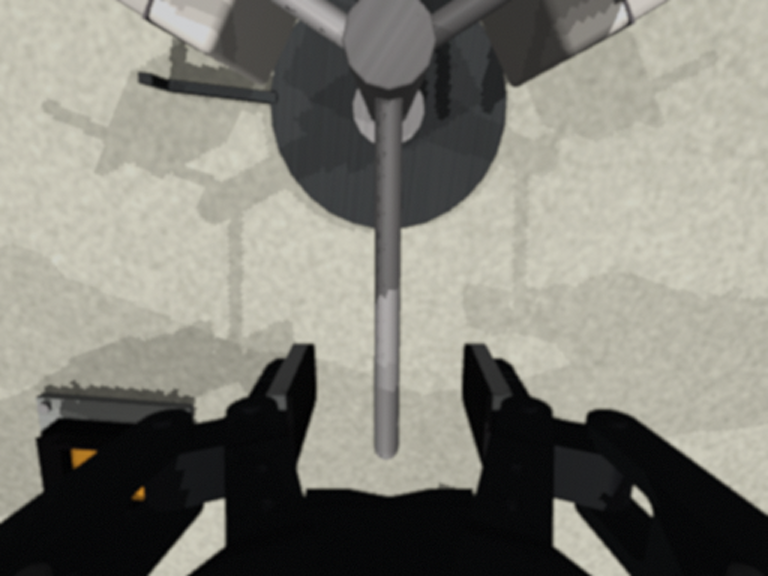

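```bash
python3 - <<'E'
from h import *
o=get_obs();R0=Ro.from_euler("xyz",o["tcp_rot"]).as_matrix();print(R0)
C=np.array([.5915,.195,0]);P=o["tcp_pos"]
rows=[]
for k in range(1,13):
    Rz=Ro.from_euler("z",-8*k,degrees=True).as_matrix()
    Q=C+Rz@(P-C); d=R0.T@(Q-P); rows.append([0]+np.round(d[1:],3).tolist()+[round(np.radians(8*k),2),0,0])
print(rows)
E
```

```text
[[ 0.0041  0.9426  0.334 ]
 [ 0.0003  0.334  -0.9426]
 [-1.      0.0039  0.0011]]
[[0, -0.013, -0.001, np.float64(0.14), 0, 0], [0, -0.026, -0.004, np.float64(0.28), 0, 0], [0, -0.039, -0.008, np.float64(0.42), 0, 0], [0, -0.051, -0.014, np.float64(0.56), 0, 0], [0, -0.061, -0.022, np.float64(0.7), 0, 0], [0, -0.071, -0.031, np.float64(0.84), 0, 0], [0, -0.079, -0.042, np.float64(0.98), 0, 0], [0, -0.086, -0.053, np.float64(1.12), 0, 0], [0, -0.091, -0.065, np.float64(1.26), 0, 0], [0, -0.094, -0.078, np.float64(1.4), 0, 0], [0, -0.096, -0.091, np.float64(1.54), 0, 0], [0, -0.095, -0.105, np.float64(1.68), 0, 0]]
```

drive_tool([
  [0,0,0,0,0,0],
  [0,0,0,0,0,0],
  [0,0,0,0,0,0],
], jaw=0.012)

```text
t: 6.3
tcp_pos: [0.623, 0.1061, 0.3233]
tcp_rot: [1.112, 1.57, -0.117]
contact_force: [0.5, 0.0, 0.0]
opening: 0.0122
```

drive_tool([
  [0,-0.013,-0.001,0.14,0,0],
  [0,-0.026,-0.004,0.28,0,0],
  [0,-0.039,-0.008,0.42,0,0],
  [0,-0.051,-0.014,0.56,0,0],
  [0,-0.061,-0.022,0.7,0,0],
  [0,-0.071,-0.031,0.84,0,0],
  [0,-0.079,-0.042,0.98,0,0],
  [0,-0.086,-0.053,1.12,0,0],
  [0,-0.091,-0.065,1.26,0,0],
  [0,-0.094,-0.078,1.4,0,0],
  [0,-0.096,-0.091,1.54,0,0],
  [0,-0.095,-0.105,1.68,0,0],
])

```text
t: 7.8
tcp_pos: [0.4982, 0.1729, 0.323]
tcp_rot: [1.863, 1.569, -1.05]
contact_force: [0.4, -1.3, 2.1]
opening: 0.0121
```

drive_tool([
  [0,0,0,0,0,0],
  [0,0,0,0,0,0],
  [0,0,0,0,0,0],
], jaw=0.0)

```text
t: 8.18
tcp_pos: [0.4982, 0.1732, 0.3232]
tcp_rot: [-1.23, 1.57, 2.146]
contact_force: [-2.6, 0.4, 4.3]
opening: 0.0058
```

```bash
python3 - <<'E'
from h import *
w=get_image("wrist"); save(w,"w4",s=1.5);t=get_image("top");save(t,"t4",(125,125,235,230),7);o=get_obs(); print(o["t"],o["tcp_pos"],o["contact_force"],o["opening"],o["q"])
np.save("w4.npy",w,allow_pickle=True)
R=Ro.from_euler("xyz",o["tcp_rot"]).as_matrix();print(R)
d=(o["tcp_pos"]+.155*R[:,0])[:2]-[.5915,.195];print(np.degrees(np.arctan2(d[1],d[0])),np.linalg.norm(d))
E
```

```text
8.275 [0.4981 0.1731 0.3232] [-2.9325  1.2806  5.9631] 0.005670750313923468 [-0.0817  0.2798 -0.3932  1.9122  0.1276  0.9738 -1.8697]
[[-0.0003  0.2321 -0.9727]
 [ 0.0005 -0.9727 -0.2321]
 [-1.     -0.0006  0.0002]]
-166.87630506801702 0.09590222518964257
```

View pics/w4.png

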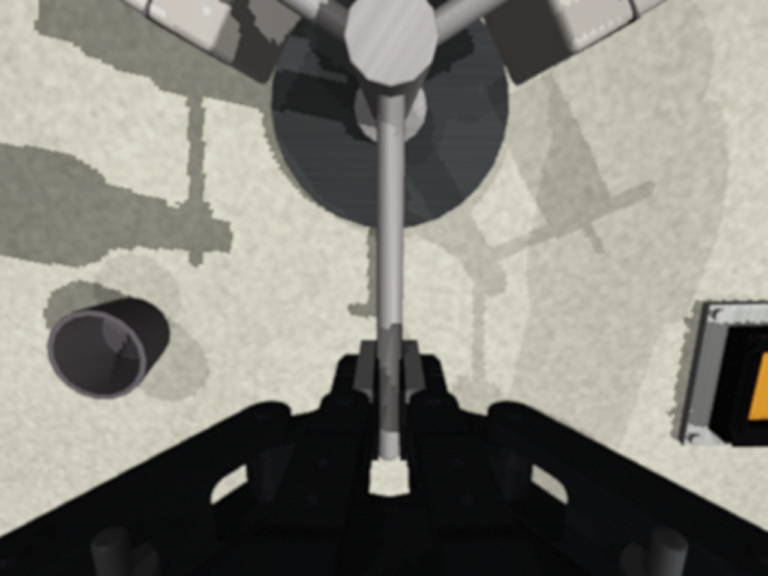

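View pics/t4.png

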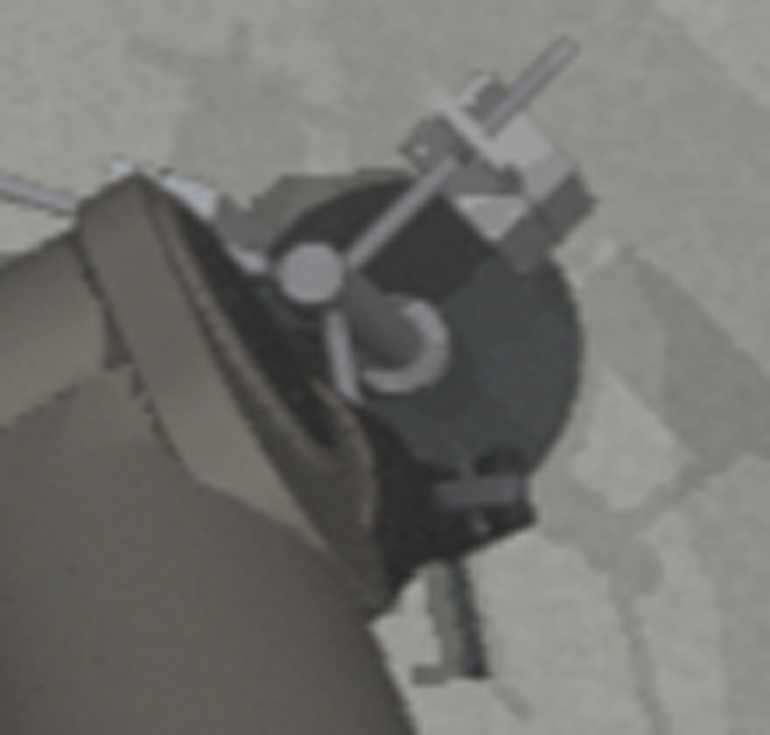

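drive_tool([
  [0,0,0,0,0,0],
  [0,0,0,0,0,0],
  [-0.05,0,0,0,0,0],
  [-0.1,0,0,0,0,0],
  [-0.1,0,0,0,0,0],
], jaw=0.04)

```text
t: 8.9
tcp_pos: [0.4995, 0.1736, 0.4268]
tcp_rot: [-3.077, 1.562, 0.297]
contact_force: [0.3, -0.4, -0.5]
opening: 0.0399
```

```bash
python3 - <<'E'
from h import *
w=get_image("wrist"); save(w,"w5",s=1.5);o=get_obs(); print(o["t"],o["tcp_pos"],o["contact_force"],o["opening"])
np.save("w5.npy",w,allow_pickle=True)
w1=np.load("w1.npy",allow_pickle=True).item()
save(w1,"mod",(225,130,355,230),6)
save(w1,"sock",(150,0,300,110),5)
E
```

```text
8.95 [0.4987 0.1731 0.4243] [-0.3783 -0.3989 -0.2642] 0.039958376975603435
```

View pics/w5.png

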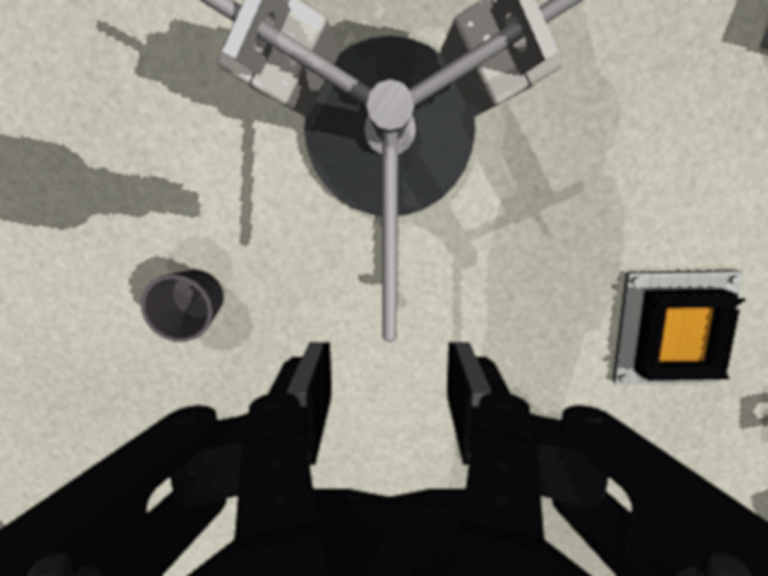

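View pics/mod.png

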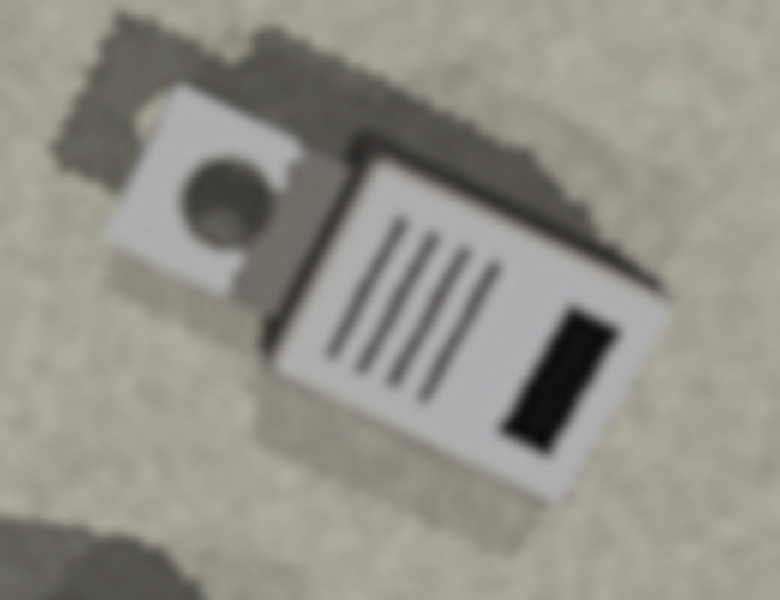

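View pics/sock.png

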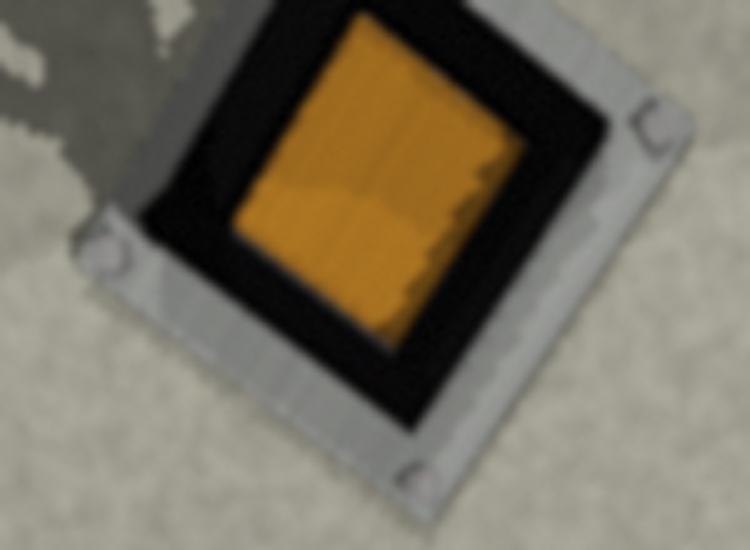

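```bash
cat > fit2.py <<'E'
from h import *
from scipy.optimize import least_squares
w1=np.load("w1.npy",allow_pickle=True).item()
M=lambda u,v:np.array([(u+.5)/6-.5+225,(v+.5)/6-.5+130])
S=lambda u,v:np.array([(u+.5)/5-.5+150,(v+.5)/5-.5])
def fit(pts,p0):
    def res(p):
        c,s=np.cos(p[2]),np.sin(p[2])
        return np.concatenate([proj(w1,[p[0]+c*x-s*y,p[1]+s*x+c*y,z])-uv for (x,y,z),uv in pts])
    r=least_squares(res,p0,loss="soft_l1",f_scale=.7);print(r.x,np.degrees(r.x[2]));print(res(r.x).reshape(-1,2).round(2).tolist());return r.x
# module: facing along +y (ear), +x to right. ear dir in image is left-up
m=[((-.025,.035,.042),M(275,362)),((.025,.035,.042),M(382,155)),((.025,-.035,.042),M(668,305)),((-.025,-.035,.042),M(558,500)),
((.018,.075,.024),M(180,85)),((-.018,.075,.024),M(108,232)),((0,.055,.024),M(228,203))]
fit(m,[.44,-.28,1.8])
for L,W in[(.055,.051),(.051,.055)]:
  # image dir bottom->right = +x ; bottom->left=+y? choose axes so that frame right-handed seen from above
  a,b=L,W; k=(.040,.036) if L>W else (.036,.040)
  s=[((-a,-b,.008),S(430,525)),((a,-b,.008),S(693,130)),((-a,b,.008),S(75,235)),
     ((-k[0],-k[1],.034),S(410,432)),((k[0],-k[1],.034),S(608,130)),((-k[0],k[1],.034),S(145,220))]
  print(L);fit(s,[.486,-.105,-.3]);
E
python3 fit2.py
```

```text
[ 0.4456 -0.2923  0.4105] 23.517188469813938
[[-2.04, 1.33], [-0.44, -0.89], [3.42, 0.05], [1.06, 2.56], [0.13, -1.07], [-0.68, 0.39], [0.14, -0.45]]
0.055
[ 0.4842 -0.1053  0.2261] 12.956822476312903
[[-0.29, 0.6], [3.28, 0.16], [0.12, 3.96], [-1.02, -0.22], [3.08, -3.07], [-2.0, -0.18]]
0.051
[ 0.4812 -0.1029  0.2661] 15.24475876109101
[[3.48, -0.52], [0.19, 2.74], [-3.76, 1.55], [2.34, -1.33], [-0.09, 0.59], [-6.35, -3.66]]
```

```bash
python3 - <<'E'
from h import *
w1=np.load("w1.npy",allow_pickle=True).item()
M=np.array(w1["world_to_cam"]);print(M, -M[:3,:3].T@M[:3,3],w1["fx"],w1["fy"],w1["cx"],w1["cy"])
for z in(0,.02,.042): print(atz(w1,(324,194),z))
for X in [[.4293,-.2337,.024],[.4456,-.2923,.042],[.486,-.105,.018]]: print(proj(w1,X))
E
sed -n 1,60p fit2.py | head -5
```

```text
[[ 0.7669 -0.6418  0.0014 -0.4755]
 [-0.6175 -0.7373  0.274   0.0433]
 [-0.1748 -0.211  -0.9617  0.4152]
 [ 0.      0.      0.      1.    ]] [ 0.464  -0.1857  0.3882] 297.6185222372427 297.6185222372427 259.0366342543493 189.90664091058983
[ 0.4576 -0.3321  0.    ]
[ 0.4579 -0.3245  0.02  ]
[ 0.4583 -0.3162  0.042 ]
[262.0374 155.0464]
[303.7071 185.8844]
[227.5766  34.9683]
from h import *
from scipy.optimize import least_squares
w1=np.load("w1.npy",allow_pickle=True).item()
M=lambda u,v:np.array([(u+.5)/6-.5+225,(v+.5)/6-.5+130])
S=lambda u,v:np.array([(u+.5)/5-.5+150,(v+.5)/5-.5])
```

```bash
python3 - <<'E'
from h import *
w1=np.load("w1.npy",allow_pickle=True).item()
im=w1["image"][130:230,225:355]; hsv=cv2.cvtColor(im,cv2.COLOR_RGB2HSV)
big=cv2.resize(im,None,fx=6,fy=6,interpolation=cv2.INTER_CUBIC)
def drawp(pose,col):
    p=pose;c,s=np.cos(p[2]),np.sin(p[2])
    W=lambda x,y,z:proj(w1,[p[0]+c*x-s*y,p[1]+s*x+c*y,z])
    for poly in [[(-.025,.035,.042),(.025,.035,.042),(.025,-.035,.042),(-.025,-.035,.042)],[(-.018,.035,.024),(-.018,.075,.024),(.018,.075,.024),(.018,.035,.024)],[(-.025,.035,0),(.025,.035,0),(.025,-.035,0)]]:
        q=np.array([(W(*v)-[225,130]+.5)*6-.5 for v in poly]).astype(int); cv2.polylines(big,[q],len(poly)==4,col,1)
drawp([.4456,-.2923,.4105],(255,0,0)); drawp([.4450,-.2905,.42],(0,255,0))
cv2.imwrite("pics/modfit.png",big[:,:,::-1])
E
```

```text
(no output)
```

View pics/modfit.png

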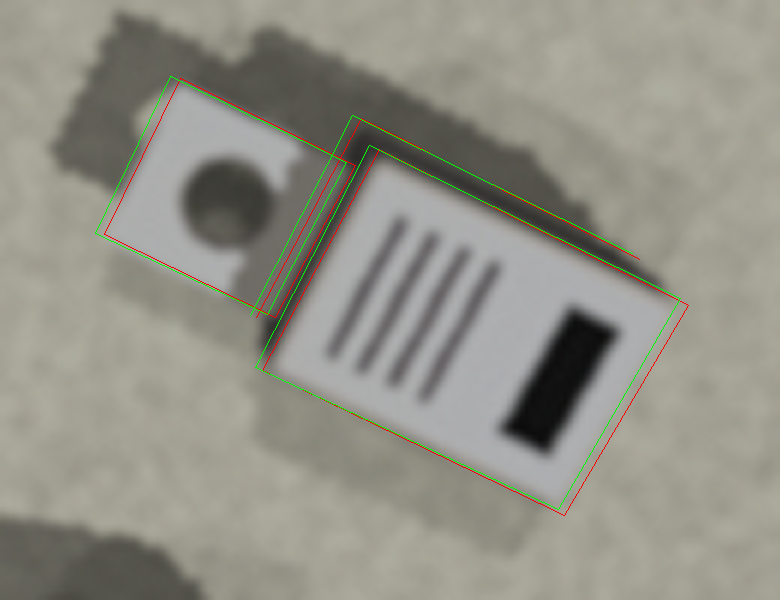

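```bash
cat >> h.py <<'E'
def mod_tool(yaw,theta):
    "lying module, yaw deg of its x; tool leaning to ear"
    c,s=np.cos(np.radians(yaw)),np.sin(np.radians(yaw)); u=np.array([-s,c,0]);x=np.array([c,s,0]);z=np.array([0,0,1.])
    th=np.radians(theta); tx=-np.sin(th)*u-np.cos(th)*z; return np.c_[tx,x,np.cross(tx,x)]
def up_tool(yaw,theta):
    "upright module (y up, z=-u)"
    c,s=np.cos(np.radians(yaw)),np.sin(np.radians(yaw)); u=np.array([-s,c,0]);x=np.array([c,s,0]);z=np.array([0,0,1.])
    th=np.radians(theta); tx=-np.sin(th)*z+np.cos(th)*u; return np.c_[tx,x,np.cross(tx,x)]
E
python3 - <<'E'
from h import *
R=mod_tool(24,35);print(R)
go(grasp_R(R,[.445,-.2905,.024],.235),R)
E
```

```text
[[ 0.2333  0.9135  0.3332]
 [-0.524   0.4067 -0.7483]
 [-0.8192  0.      0.5736]]
row [0.2071, 0.3062, 0.1849, -1.6972, -0.4462, 0.5314] rows>=9.8
```

drive_tool([
  [0.0,0.06,0.037,-0.34,-0.09,0.106],
  [0.207,0.306,0.185,-1.697,-0.446,0.531],
  [0.207,0.306,0.185,-1.697,-0.446,0.531],
  [0.207,0.306,0.185,-1.697,-0.446,0.531],
  [0.207,0.306,0.185,-1.697,-0.446,0.531],
  [0.207,0.306,0.185,-1.697,-0.446,0.531],
  [0.207,0.306,0.185,-1.697,-0.446,0.531],
  [0.207,0.306,0.185,-1.697,-0.446,0.531],
  [0.207,0.306,0.185,-1.697,-0.446,0.531],
  [0.207,0.306,0.185,-1.697,-0.446,0.531],
  [0.207,0.306,0.185,-1.697,-0.446,0.531],
  [0.207,0.306,0.185,-1.697,-0.446,0.531],
], jaw=0.084)

```text
t: 10.45
tcp_pos: [0.3884, -0.1673, 0.2152]
tcp_rot: [-0.008, 0.962, -1.16]
contact_force: [0.0, 0.4, 0.7]
opening: 0.0838
```

```bash
python3 - <<'E'
from h import *
w=get_image("wrist"); o=get_obs(); print(o["t"],o["tcp_pos"],o["q"])
np.save("w6.npy",w,allow_pickle=True)
im=cv2.resize(w["image"],None,fx=1.5,fy=1.5)
p=[.445,-.2905,np.radians(24)];c,s=np.cos(p[2]),np.sin(p[2])
for poly in [[(-.025,.035,.042),(.025,.035,.042),(.025,-.035,.042),(-.025,-.035,.042)],[(-.018,.035,.024),(-.018,.075,.024),(.018,.075,.024),(.018,.035,.024)]]:
    q=np.array([(proj(w,[p[0]+c*x-s*y,p[1]+s*x+c*y,z])+.5)*1.5-.5 for x,y,z in poly]).astype(int); cv2.polylines(im,[q],True,(0,255,0),1)
cv2.imwrite("pics/w6.png",im[:,:,::-1])
R=mod_tool(24,35)
go(grasp_R(R,[.445,-.2905,.024],.155),R)
E
```

```text
10.5 [ 0.3887 -0.1674  0.2154] [ 0.2488  0.2373 -0.1525  2.3858  1.2829  0.5825 -0.6087]
row [0.0794, 0.0017, 0.0013, 0.0009, -0.002, 0.0042] rows>=1.3
```

View pics/w6.png

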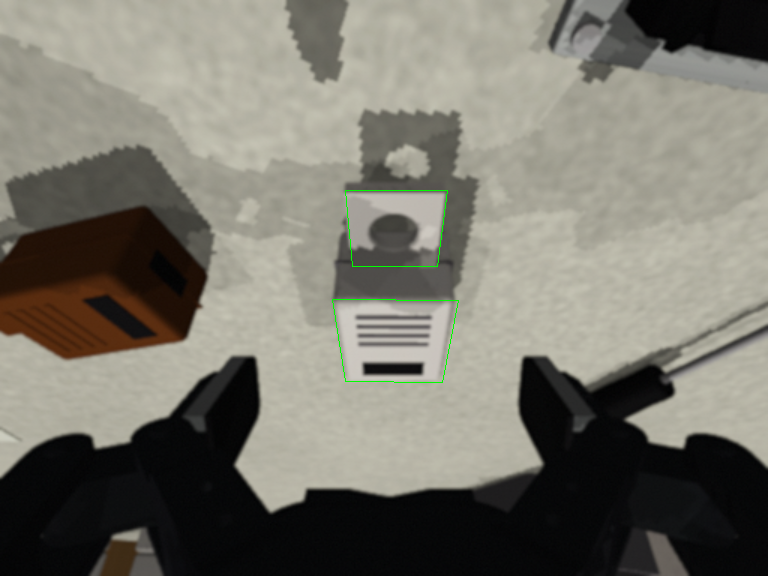

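```bash
python3 - <<'E'
from h import *
t=get_image("top")
for uv in [(395,158),(376,157),(353,156),(335,155)]: print(atz(t,uv,.012))
E
```

```text
[ 0.6338 -0.4038  0.012 ]
[ 0.6371 -0.3503  0.012 ]
[ 0.6406 -0.2854  0.012 ]
[ 0.6439 -0.2347  0.012 ]
```

Screwdriver is well clear (x≈0.64). Advance and grip.

drive_tool([
  [0.04,0.001,0.001,0,0,0.002],
  [0.079,0.0015,0.001,0.001,-0.002,0.004],
  [0.079,0.0015,0.001,0.001,-0.002,0.004],
  [0.079,0.0015,0.001,0.001,-0.002,0.004],
], jaw=0.07)

```text
t: 11.05
tcp_pos: [0.4087, -0.2086, 0.1519]
tcp_rot: [0.001, 0.959, -1.15]
contact_force: [-0.3, 0.2, 0.1]
opening: 0.0699
```

drive_tool([
  [0,0,0,0,0,0],
  [0,0,0,0,0,0],
  [0,0,0,0,0,0],
  [0,0,0,0,0,0],
], jaw=0.0)

```text
t: 11.55
tcp_pos: [0.409, -0.2084, 0.1527]
tcp_rot: [0.003, 0.957, -1.147]
contact_force: [-2.1, 3.5, 6.4]
opening: 0.0492
```

```bash
python3 - <<'E'
from h import *
w=get_image("wrist"); o=get_obs(); print(o["t"],o["tcp_pos"],o["q"],o["contact_force"],o["opening"])
save(w,"w7",s=1.5)
R0=Ro.from_euler("xyz",o["tcp_rot"]).as_matrix();print(R0)
np.save("grasp.npy",dict(p=o["tcp_pos"],R=R0),allow_pickle=True)
E
```

```text
11.6 [ 0.4091 -0.2084  0.1527] [ 0.2846  0.4261 -0.0847  2.3465  1.6252  0.5167 -0.8915] [-1.4761  4.5419  7.3883] 0.04950429965104369
[[ 0.2367  0.9126  0.3334]
 [-0.5249  0.4088 -0.7465]
 [-0.8176  0.0017  0.5758]]
```

View pics/w7.png

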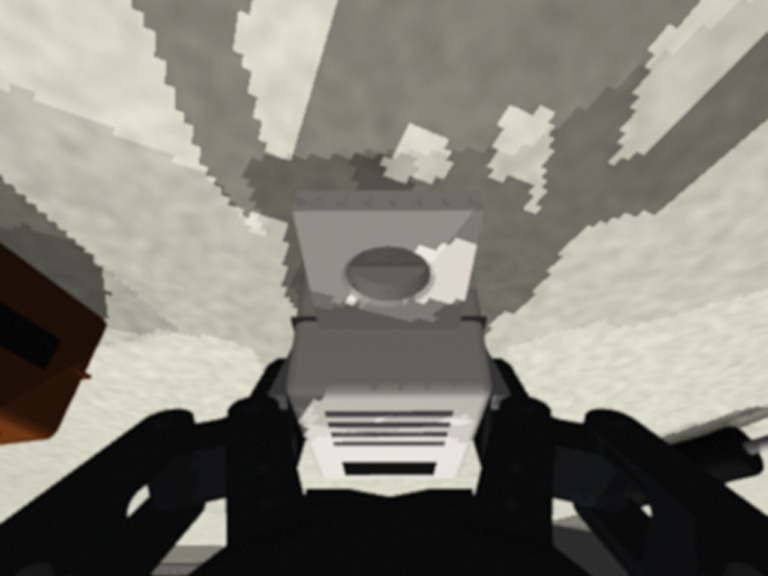

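```bash
python3 - <<'E'
from h import *
w5=np.load("w5.npy",allow_pickle=True).item()
save(w5,"s5",(395,165,512,265),6)
w1=np.load("w1.npy",allow_pickle=True).item()
for nm,w,(l,t_,r,b),s in [("s5o",w5,(395,165,512,265),6),("s1o",w1,(150,0,300,110),5)]:
    im=cv2.resize(w["image"][t_:b,l:r],None,fx=s,fy=s,interpolation=cv2.INTER_CUBIC)
    for (px,py,yw,col) in [(.4845,-.1045,13,(0,255,0))]:
        c,sn=np.cos(np.radians(yw)),np.sin(np.radians(yw))
        for a,bb,z in [(.055,.051,.008),(.040,.036,.034),(.028,.024,.018),(.028,.024,.026)]:
            q=np.array([(proj(w,[px+c*x-sn*y,py+sn*x+c*y,z])-[l,t_]+.5)*s-.5 for x,y in[(a,bb),(a,-bb),(-a,-bb),(-a,bb)]]).astype(int); cv2.polylines(im,[q],True,col,1)
    cv2.imwrite("pics/%s.png"%nm,im[:,:,::-1])
E
```

```text
(no output)
```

View pics/s5o.png

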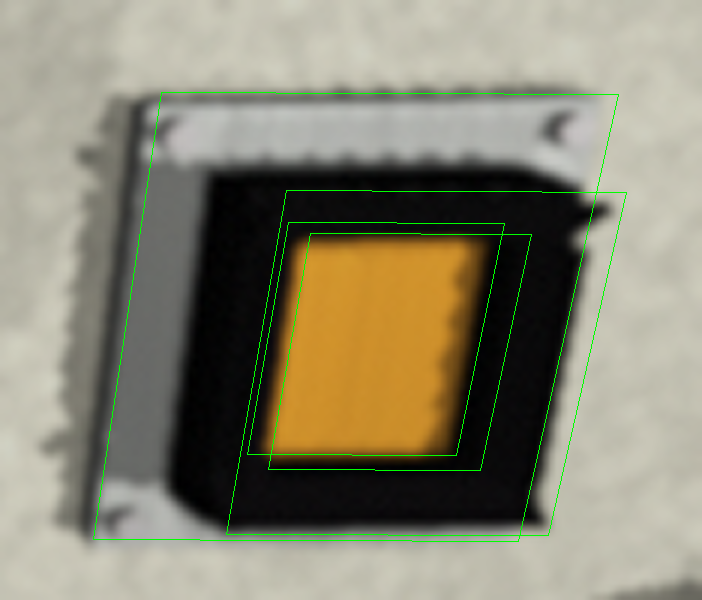

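View pics/s1o.png

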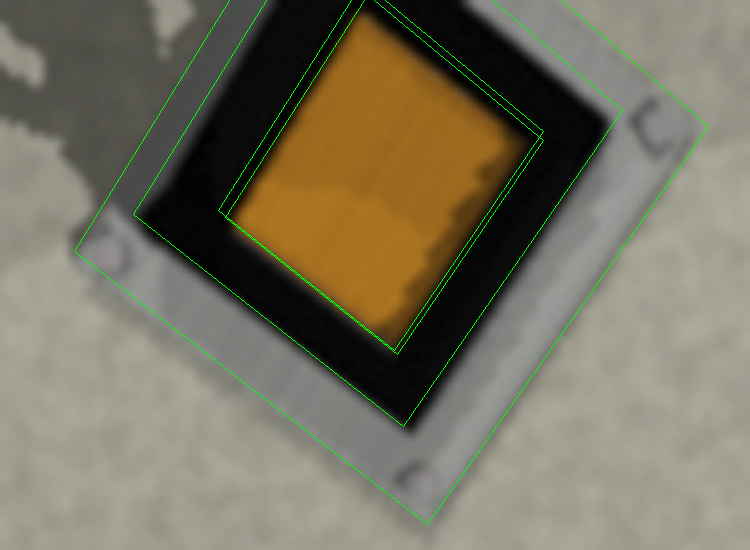

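```bash
python3 - <<'E'
from h import *
o=get_obs();R0=Ro.from_euler("xyz",o["tcp_rot"]).as_matrix()
go(o["tcp_pos"]+[0,0,.16],Ro.from_euler("z",-11,degrees=True).as_matrix()@R0)
E
```

```text
row [-0.1308, 0.0003, 0.0921, 0.157, -0.0003, -0.1105] rows>=2.6
```

drive_tool([
  [-0.025,0,0.017,0,0,0],
  [-0.06,0,0.042,0,0,0],
  [-0.1,0,0.07,0.08,0,-0.055],
  [-0.131,0,0.092,0.157,0,-0.11],
  [-0.131,0,0.092,0.157,0,-0.11],
  [-0.131,0,0.092,0.157,0,-0.11],
  [-0.131,0,0.092,0.157,0,-0.11],
])

```text
t: 12.48
tcp_pos: [0.4078, -0.2088, 0.3101]
tcp_rot: [-0.005, 0.961, -1.346]
contact_force: [0.3, -0.6, -1.7]
opening: 0.0496
```

```bash
python3 - <<'E'
from h import *
w=get_image("wrist"); o=get_obs(); print(o["t"],o["tcp_pos"],o["q"],o["contact_force"],o["opening"])
np.save("w8.npy",w,allow_pickle=True)
im=cv2.resize(w["image"],None,fx=1.5,fy=1.5)
px,py,yw=.4845,-.1045,13
c,sn=np.cos(np.radians(yw)),np.sin(np.radians(yw))
for a,bb,z in [(.055,.051,.008),(.040,.036,.034),(.028,.024,.018)]:
    q=np.array([(proj(w,[px+c*x-sn*y,py+sn*x+c*y,z])+.5)*1.5-.5 for x,y in[(a,bb),(a,-bb),(-a,-bb),(-a,bb)]]).astype(int); cv2.polylines(im,[q],True,(0,255,0),1)
cv2.imwrite("pics/w8.png",im[:,:,::-1])
E
```

```text
12.525 [ 0.408  -0.2088  0.3101] [ 0.2927  0.1144 -0.1107  2.2234  0.8974  0.7563 -0.2454] [-0.2454 -0.0527 -0.9091] 0.04917925239805643
```

View pics/w8.png

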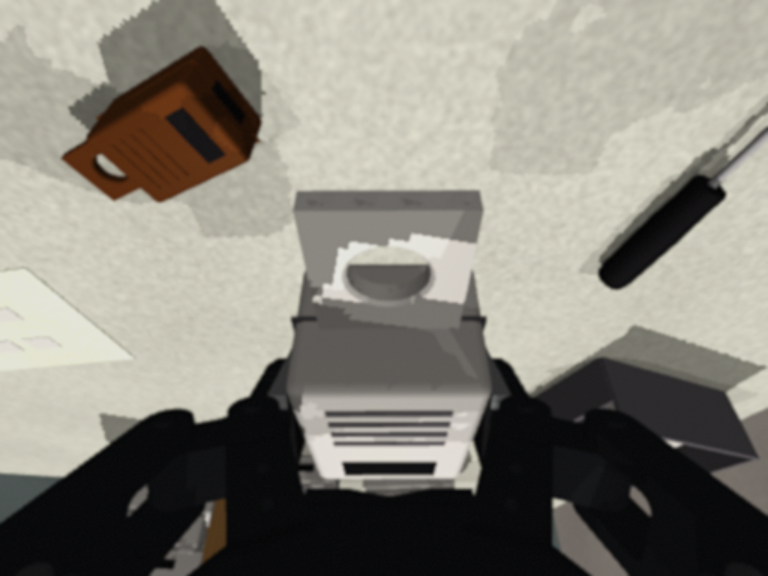

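```bash
cat > sockfit.py <<'E'
from h import *
from scipy.optimize import minimize
# fit socket outline by gradients: gold mask centroid etc.
import sys
t=get_image("top"); np.save("t9.npy",t,allow_pickle=True)
w5=np.load("w5.npy",allow_pickle=True).item();w1=np.load("w1.npy",allow_pickle=True).item();s=get_image("side")
for n,p in [("top",t),("w5",w5),("w1",w1),("side",s)]:
    hsv=cv2.cvtColor(p["image"],cv2.COLOR_RGB2HSV)
    m=((hsv[...,0]>12)&(hsv[...,0]<28)&(hsv[...,1]>130)&(hsv[...,2]>90)).astype(np.uint8)
    if n=="top": m[:, :250]=0; m[:,330:]=0
    k,lab,st,ce=cv2.connectedComponentsWithStats(m)
    i=1+np.argmax(st[1:,4]) if k>1 else None
    if i is None: print(n,"none");continue
    print(n,st[i],ce[i],atz(p,ce[i],.018))
def ov(n,p,box,s,poses):
    l,t_,r,b=box; im=cv2.resize(p["image"][t_:b,l:r],None,fx=s,fy=s,interpolation=cv2.INTER_CUBIC)
    for (px,py,yw,col) in poses:
        c,sn=np.cos(np.radians(yw)),np.sin(np.radians(yw))
        for a,bb,z in [(.055,.051,.008),(.040,.036,.034),(.028,.024,.018)]:
            q=np.array([(proj(p,[px+c*x-sn*y,py+sn*x+c*y,z])-[l,t_]+.5)*s-.5 for x,y in[(a,bb),(a,-bb),(-a,-bb),(-a,bb)]]).astype(int); cv2.polylines(im,[q],True,col,1)
    cv2.imwrite("pics/%s.png"%n,im[:,:,::-1])
ov("s9t",t,(255,180,325,245),9,[(.4845,-.1045,13,(0,255,0))])
ov("s9s",s,(250,195,320,245),9,[(.4845,-.1045,13,(0,255,0))])
E
python3 sockfit.py
```

```text
top [282 203  17  16 177] [289.8531 210.6271] [ 0.4875 -0.1035  0.018 ]
w5 [ 439  205   36   36 1084] [456.3939 222.3339] [ 0.483  -0.1043  0.018 ]
w1 [ 197    3   55   64 1930] [224.2886  35.5358] [ 0.4828 -0.1031  0.018 ]
side [274 213  20  12 154] [283.6494 218.3377] [ 0.4858 -0.1055  0.018 ]
```

View pics/s9t.png

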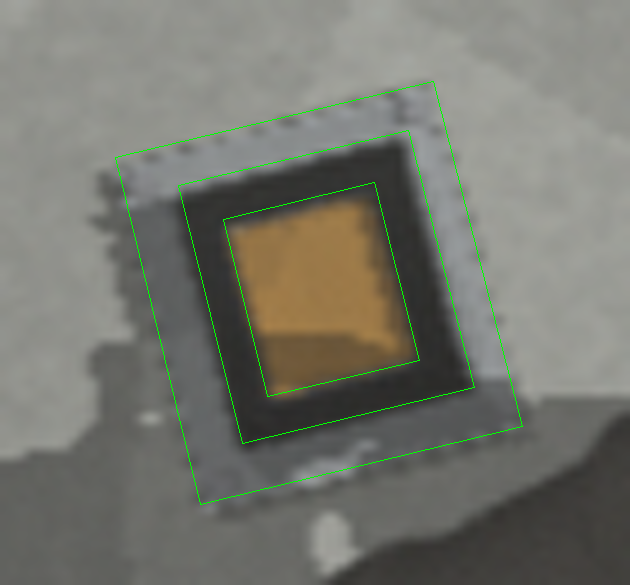

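View pics/s9s.png

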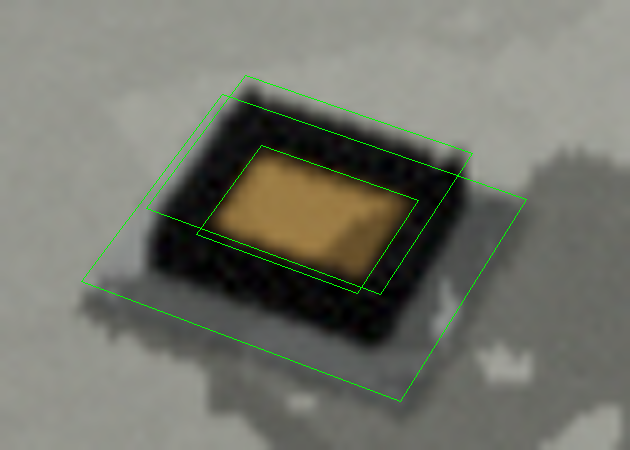

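```bash
cat >> h.py <<'E'
def Tm(R,p): T=np.eye(4);T[:3,:3]=R;T[:3,3]=p;return T
def modR_lying(yaw): return Ro.from_euler("z",yaw,degrees=True).as_matrix()
def modR_up(yaw): return Ro.from_euler("z",yaw,degrees=True).as_matrix()@Ro.from_euler("x",90,degrees=True).as_matrix()
def tool_in_mod():
    g=np.load("grasp.npy",allow_pickle=True).item()
    return np.linalg.inv(Tm(modR_lying(24),[.445,-.2905,0]))@Tm(g["R"],g["p"])
def up_target(foot,yaw):
    R=modR_up(yaw); p=np.asarray(foot)-R@np.array([0,-.035,.021]); return Tm(R,p)@tool_in_mod()
E
python3 - <<'E'
from h import *
print(tool_in_mod())
for z in (.10,.05,.02):
  T=up_target([.4845,-.1045,z],13);print(T)
  go(T[:3,3],T[:3,:3])
E
```

```text
[[ 0.0027  1.      0.0009  0.0006]
 [-0.5758  0.0023 -0.8176  0.0896]
 [-0.8176  0.0017  0.5758  0.1527]
 [ 0.      0.      0.      1.    ]]
[[-0.1813  0.9747  0.1304  0.5147]
 [ 0.7972  0.2233 -0.5609 -0.2327]
 [-0.5758  0.0023 -0.8176  0.2246]
 [ 0.      0.      0.      1.    ]]
row [0.0973, 0.0984, -0.0103, 0.0031, 1.5679, 0.0055] rows>=8.4
[[-0.1813  0.9747  0.1304  0.5147]
 [ 0.7972  0.2233 -0.5609 -0.2327]
 [-0.5758  0.0023 -0.8176  0.1746]
 [ 0.      0.      0.      1.    ]]
row [0.1383, 0.0985, -0.039, 0.0031, 1.5679, 0.0055] rows>=8.4
[[-0.1813  0.9747  0.1304  0.5147]
 [ 0.7972  0.2233 -0.5609 -0.2327]
 [-0.5758  0.0023 -0.8176  0.1446]
 [ 0.      0.      0.      1.    ]]
row [0.1629, 0.0986, -0.0562, 0.0031, 1.5679, 0.0055] rows>=8.4
```

drive_tool([
  [0.01,0.01,-0.001,0,0.17,0],
  [0.02,0.02,-0.002,0,0.35,0.001],
  [0.03,0.03,-0.003,0.001,0.52,0.002],
  [0.04,0.04,-0.004,0.001,0.7,0.002],
  [0.05,0.05,-0.005,0.002,0.87,0.003],
  [0.06,0.06,-0.006,0.002,1.05,0.004],
  [0.07,0.07,-0.007,0.002,1.22,0.004],
  [0.08,0.08,-0.008,0.003,1.4,0.005],
  [0.09,0.09,-0.009,0.003,1.568,0.005],
  [0.097,0.098,-0.01,0.003,1.568,0.005],
  [0.097,0.098,-0.01,0.003,1.568,0.005],
])

```text
t: 14.0
tcp_pos: [0.5152, -0.2328, 0.2257]
tcp_rot: [3.137, 0.617, 1.794]
contact_force: [-0.2, 0.0, 0.3]
opening: 0.0495
```

```bash
python3 - <<'E'
from h import *
s=get_image("side");t=get_image("top");save(s,"s10",(180,100,420,300),3);save(t,"t10",(200,120,420,300),3.4)
o=get_obs(); print(o["t"],o["tcp_pos"],o["q"],o["contact_force"],o["opening"])
T=up_target([.4845,-.1045,.10],13);go(T[:3,3],T[:3,:3])
for l,X in [("ear",[0,.075,.021]),("hole",[0,.055,.021]),("foot",[0,-.035,.021])]:
  M=Tm(Ro.from_euler("xyz",o["tcp_rot"]).as_matrix(),o["tcp_pos"])@np.linalg.inv(tool_in_mod()); P=M[:3,:3]@X+M[:3,3];print(l,P,proj(s,P),proj(t,P))
print(M[:3,:3])
E
```

```text
14.1 [ 0.515  -0.2325  0.227 ] [ 0.7647  0.6869 -0.3367  1.7037 -0.5001  1.4566  0.8955] [-0.5958  0.7965 -0.5861] 0.04977964203865319
row [0.0012, -0.0004, 0.002, 0.0024, 0.0032, -0.0] rows>=0.0
ear [ 0.4847 -0.1043  0.2119] [287.4315 163.0541] [297.9747 206.4075]
hole [ 0.4847 -0.1044  0.1919] [286.9982 169.4718] [297.0333 207.0327]
foot [ 0.485  -0.1046  0.1019] [285.189  196.2635] [293.2784 209.5262]
[[ 0.9741 -0.0027  0.2263]
 [ 0.2263  0.0027 -0.9741]
 [ 0.002   1.      0.0033]]
```

View pics/s10.png

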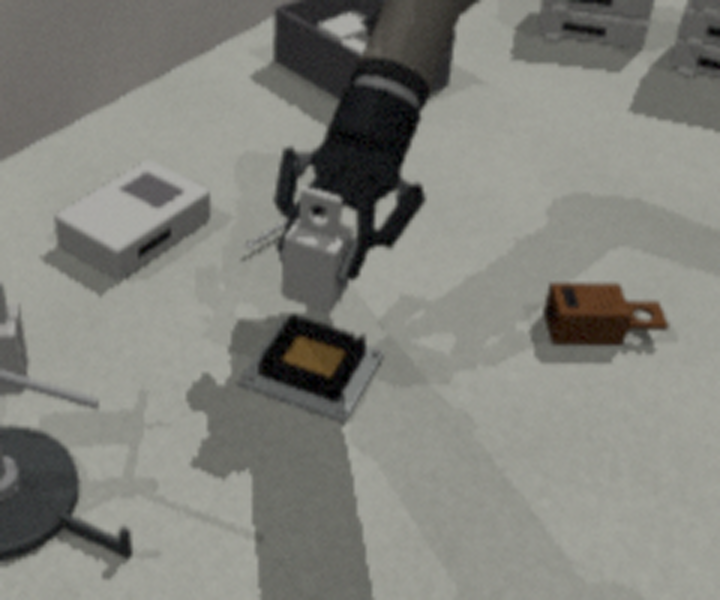

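View pics/t10.png

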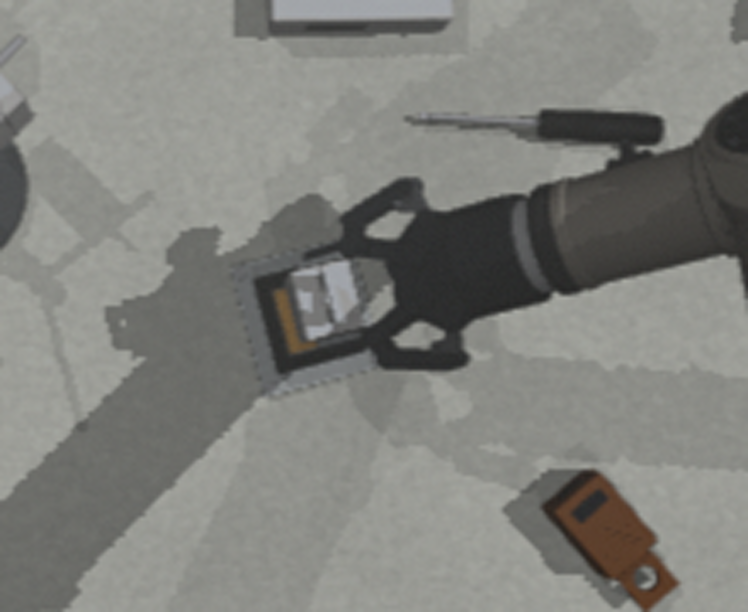

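drive_tool([
  [0.014,0,0.02,0.002,0.003,0],
  [0.028,0,0.04,0.002,0.003,0],
  [0.033,0,0.047,0.002,0.003,0],
  [0.036,0,0.051,0.002,0.003,0],
  [0.039,0,0.055,0.002,0.003,0],
  [0.039,0,0.055,0.002,0.003,0],
])

```text
t: 14.85
tcp_pos: [0.5152, -0.2329, 0.159]
tcp_rot: [3.139, 0.612, 1.793]
contact_force: [-0.5, 0.2, -0.0]
opening: 0.0494
```

```bash
cat > chk.py <<'E'
from h import *
o=get_obs(); print(o["t"],o["tcp_pos"],o["q"],o["contact_force"],o["ft_torque"],o["opening"])
M=Tm(Ro.from_euler("xyz",o["tcp_rot"]).as_matrix(),o["tcp_pos"])@np.linalg.inv(tool_in_mod()); P=M[:3,:3]@[0,-.035,.021]+M[:3,3];print("foot",P);print(M[:3,:3])
T=up_target([.4845,-.1045,.019],13);go(T[:3,3],T[:3,:3])
E
python3 chk.py
python3 - <<'E'
from h import *
s=get_image("side");t=get_image("top");save(s,"s11",(250,160,330,250),7);save(t,"t11",(255,170,345,250),7)
E
```

```text
14.85 [ 0.5152 -0.2329  0.159 ] [ 0.7574  0.7884 -0.3256  1.7109 -0.4834  1.3686  0.9449] [-0.5182  0.2399 -0.0351] [-0.9834 -0.2115  0.0538] 0.049391256548181106
foot [ 0.4852 -0.1044  0.0346]
[[ 0.9746  0.0003  0.2238]
 [ 0.2238 -0.002  -0.9746]
 [ 0.0002  1.     -0.002 ]]
row [0.009, -0.0005, 0.0125, -0.0005, -0.002, -0.001] rows>=0.2
```

View pics/s11.png

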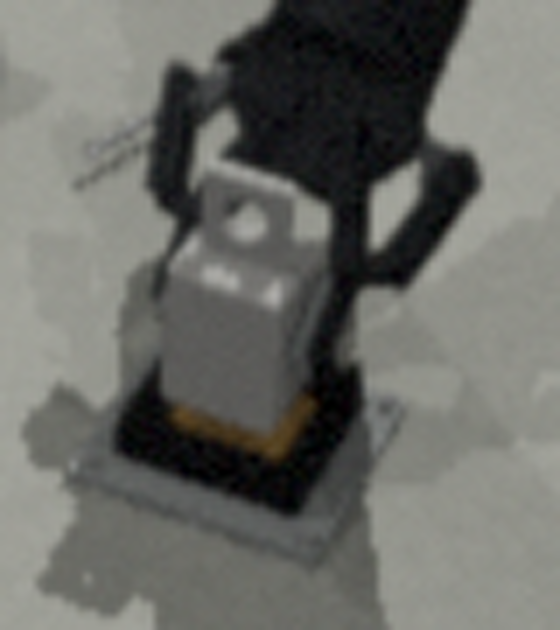

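View pics/t11.png

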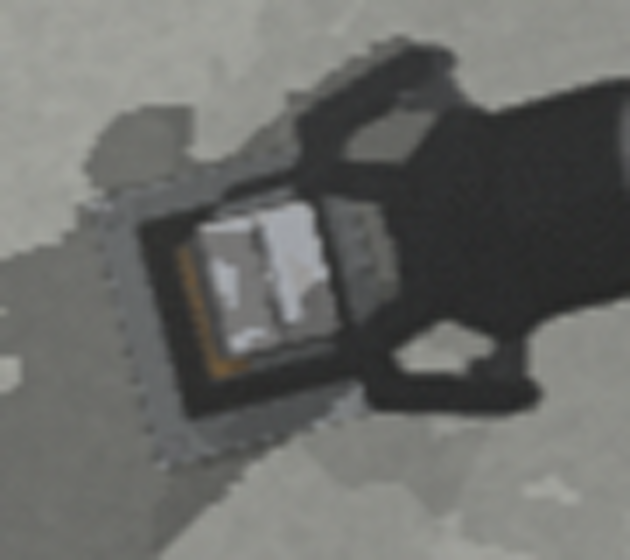

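drive_tool([
  [0.0017,-0.0002,0.0025,0,-0.001,0],
  [0.0035,-0.0004,0.005,0,-0.002,0],
  [0.0055,-0.0005,0.0075,0,-0.002,0],
  [0.007,-0.0005,0.01,0,-0.002,0],
  [0.008,-0.0005,0.011,0,-0.002,0],
  [0.008,-0.0005,0.011,0,-0.002,0],
])

```text
t: 15.7
tcp_pos: [0.5146, -0.2328, 0.1456]
tcp_rot: [3.139, 0.613, 1.794]
contact_force: [-2.7, -0.5, 0.9]
opening: 0.0494
```

```bash
python3 chk.py
```

```text
15.7 [ 0.5146 -0.2328  0.1456] [ 0.7557  0.808  -0.3226  1.7122 -0.4791  1.3501  0.9548] [-2.6773 -0.4524  0.8517] [-0.8242  0.122   0.2683] 0.04940571273691864
foot [ 0.4845 -0.1045  0.021 ]
[[ 0.9746  0.0003  0.224 ]
 [ 0.224  -0.0004 -0.9746]
 [-0.0002  1.     -0.0005]]
row [0.0012, 0.0001, 0.0015, -0.0008, -0.0005, -0.0007] rows>=0.0
```

drive_tool([
  [0.0007,0,0.001,0,0,0],
  [0.0014,0,0.002,0,0,0],
  [0.0014,0,0.002,0,0,0],
])

```text
t: 16.08
tcp_pos: [0.5146, -0.2328, 0.1432]
tcp_rot: [3.139, 0.613, 1.793]
contact_force: [-1.2, -1.9, 4.6]
opening: 0.0495
```

drive_tool([
  [0,0,0,0,0,0],
  [0,0,0,0,0,0],
  [0,0,0,0,0,0],
  [0,0,0,0,0,0],
], jaw=0.075)

```text
t: 16.58
tcp_pos: [0.5148, -0.2327, 0.1429]
tcp_rot: [3.139, 0.614, 1.793]
contact_force: [-0.2, -0.2, -0.4]
opening: 0.0753
```

drive_tool([
  [-0.04,0,0,0,0,0],
  [-0.1,0,0,0,0,0],
  [-0.1,0,0,0,0,0],
  [-0.1,0,0,0,0,0],
])

```text
t: 17.08
tcp_pos: [0.5325, -0.312, 0.2002]
tcp_rot: [3.139, 0.613, 1.793]
contact_force: [-0.5, 0.7, 0.1]
opening: 0.0751
```

```bash
python3 chk.py; python3 - <<'E'
from h import *
w=get_image("wrist");np.save("w12.npy",w,allow_pickle=True);save(w,"w12",s=1.5);s=get_image("side");t=get_image("top");save(s,"s12",(250,160,330,250),7);save(t,"t12",(255,170,345,250),7)
E
```

```text
17.075 [ 0.5325 -0.312   0.2002] [ 0.8023  0.8019 -0.2931  1.5421 -0.442   1.5436  0.926 ] [-0.5157  0.7045  0.1145] [-0.8309 -0.1837  0.0467] 0.07512515673141255
foot [ 0.5024 -0.1836  0.0757]
[[ 0.9746  0.0002  0.224 ]
 [ 0.224  -0.0006 -0.9746]
 [-0.0001  1.     -0.0007]]
row [0.099, 0.0001, -0.0004, -0.0007, -0.0007, -0.0008] rows>=1.6
```

View pics/w12.png

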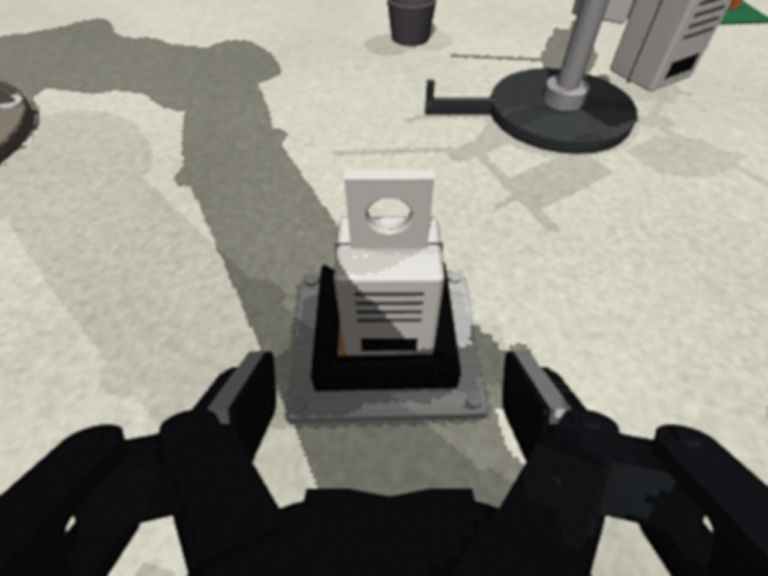

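View pics/s12.png

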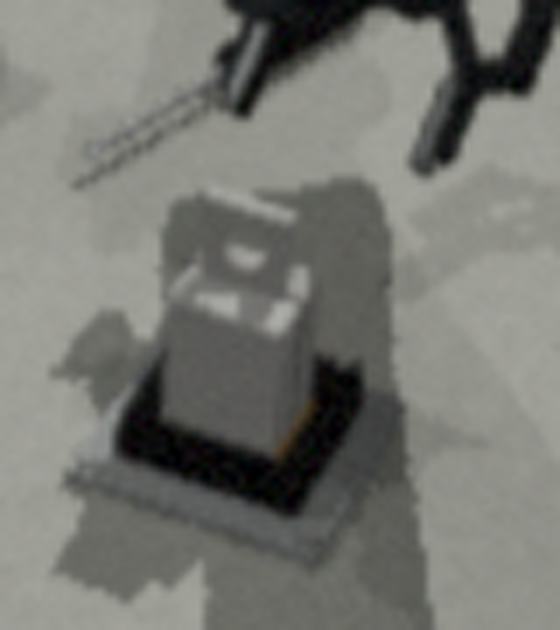

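View pics/t12.png

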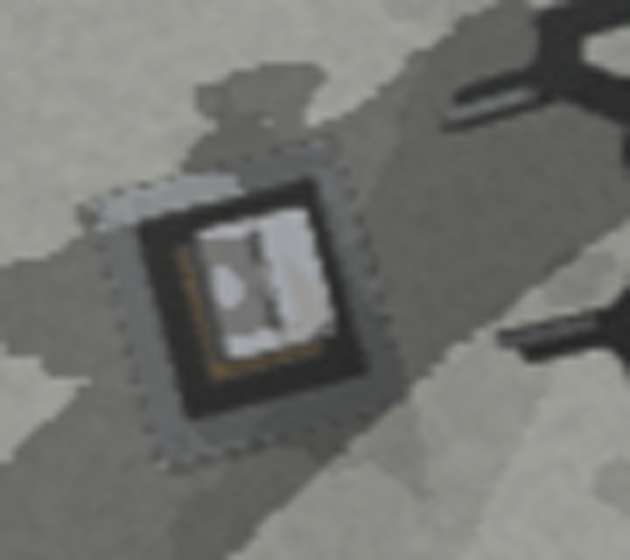

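```bash
python3 - <<'E'
from h import *
w=np.load("w12.npy",allow_pickle=True).item()
f=lambda u,v:((u+.5)/1.5-.5,(v+.5)/1.5-.5)
print(atz(w,f(390,171.5),.128),atz(w,f(346,172),.128),atz(w,f(434,172),.128),atz(w,f(388,213),.108))
print((proj(w,[.4845,-.1045,.128])+.5)*1.5-.5)
go([.4845,-.1045,.325],down(13))
E
```

```text
[ 0.4856 -0.1033  0.128 ] [ 0.4686 -0.1076  0.128 ] [ 0.5028 -0.0997  0.128 ] [ 0.4854 -0.1057  0.108 ]
[386.6021 172.8916]
row [0.1016, -0.0003, -0.2242, -0.0003, -0.9596, -0.0017] rows>=5.1
```

drive_tool([
  [-0.03,0,-0.045,0,-0.15,0],
  [-0.069,0,-0.098,0,-0.34,0],
  [-0.05,0,-0.14,0,-0.52,0],
  [0.05,0,-0.2,0,-0.7,0],
  [0.102,0,-0.224,0,-0.88,0],
  [0.102,0,-0.224,0,-0.96,-0.002],
  [0.102,0,-0.224,0,-0.96,-0.002],
  [0.102,0,-0.224,0,-0.96,-0.002],
  [0.102,0,-0.224,0,-0.96,-0.002],
], jaw=0.0)

```text
t: 18.35
tcp_pos: [0.4853, -0.107, 0.3247]
tcp_rot: [0.088, 1.568, -1.261]
contact_force: [0.8, -0.3, 0.1]
opening: -0.0001
```

```bash
python3 - <<'E'
from h import *
o=get_obs(); print(o["t"],o["tcp_pos"],o["q"],o["contact_force"],o["opening"])
go([.4852,-.1038,.325],down(13))
s=get_image("side");w=get_image("wrist");save(w,"w13",s=1.5);save(s,"s13",(230,100,350,250),5)
E
```

```text
18.35 [ 0.4853 -0.107   0.3247] [ 0.3486  0.2149 -0.2481  1.9817  0.0674  0.9514  0.2891] [ 0.7805 -0.2526  0.1097] -7.354243984192485e-05
row [-0.0003, 0.0006, -0.0031, -0.0047, 0.0027, -0.0002] rows>=0.1
```

View pics/w13.png

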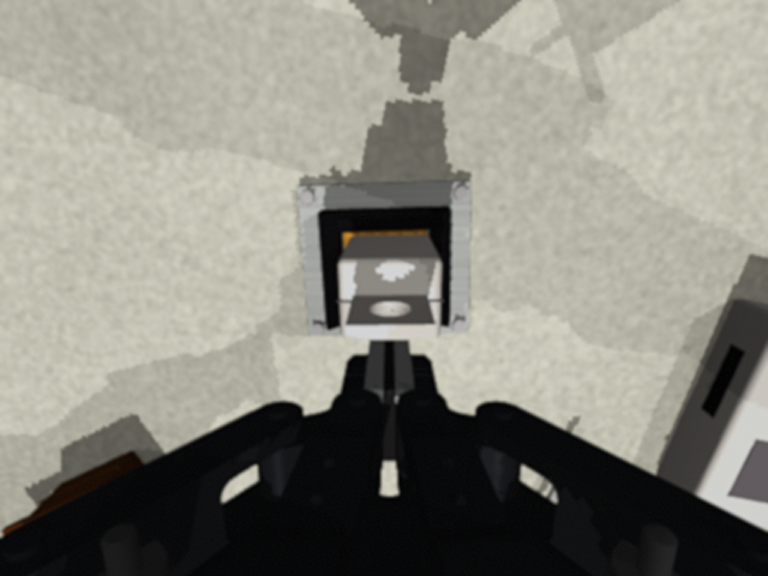

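View pics/s13.png

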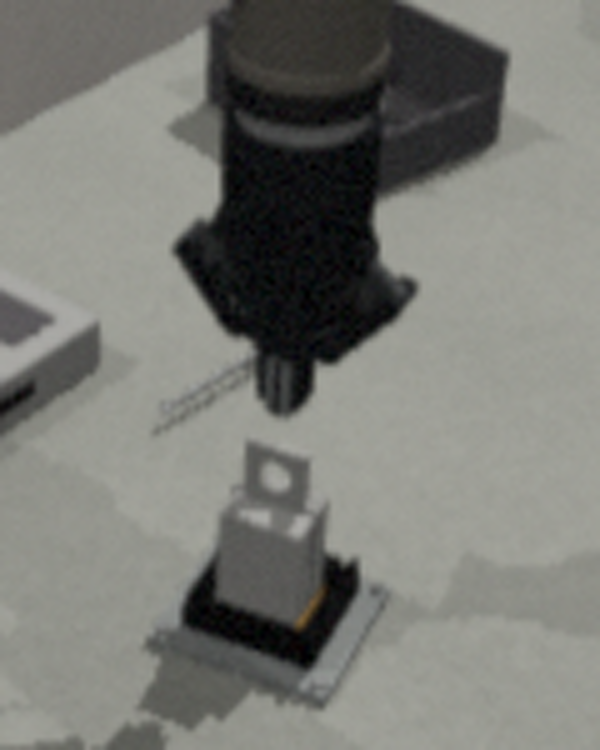

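drive_tool([
  [0.008,0.0005,-0.003,-0.005,0.003,0],
  [0.013,0.0005,-0.003,-0.005,0.003,0],
  [0.016,0.0005,-0.003,-0.005,0.003,0],
  [0.018,0.0005,-0.003,-0.005,0.003,0],
  [0.018,0.0005,-0.003,-0.005,0.003,0],
])

```text
t: 19.08
tcp_pos: [0.4851, -0.1025, 0.3068]
tcp_rot: [1.941, 1.57, 0.6]
contact_force: [0.4, 0.3, -0.2]
opening: -0.0001
```

```bash
python3 - <<'E'
from h import *
o=get_obs(); print(o["t"],o["tcp_pos"],o["contact_force"])
s=get_image("side");save(s,"s14",(250,120,330,220),7)
go([.4852,-.1038,.30],down(13))
for oh in(.16,.165,.17,.175): print(oh,(proj(s,[.4852,-.1038,o["tcp_pos"][2]-oh])-[250,120]+.5)*7-.5)
print((proj(s,[.4852,-.1038,.128])-[250,120]+.5)*7-.5)
E
```

```text
19.075 [ 0.4851 -0.1025  0.3068] [ 0.3635  0.35   -0.1514]
row [0.007, -0.0002, 0.0013, 0.003, -0.0001, -0.0008] rows>=0.1
0.16 [253.5539 446.6049]
0.165 [252.8656 457.0093]
0.17 [252.1818 467.344 ]
0.175 [251.5026 477.6098]
[250.9844 485.4433]
```

View pics/s14.png

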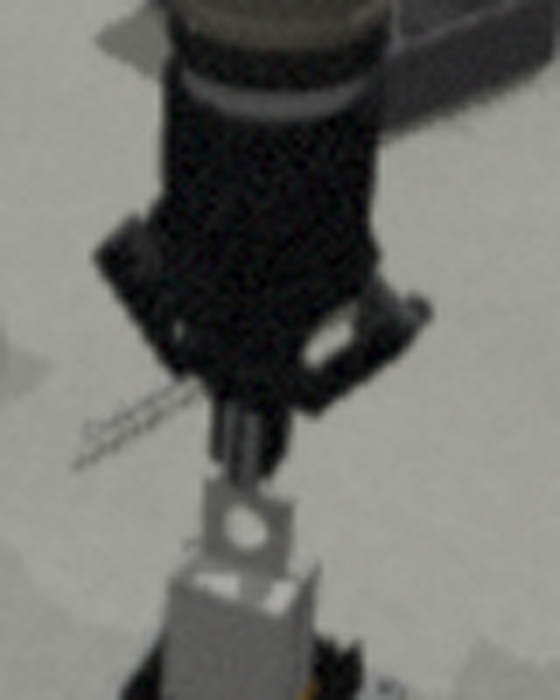

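drive_tool([
  [0.0015,0,0.001,0,0,0],
  [0.003,0,0.001,0,0,0],
  [0.0045,0,0.001,0,0,0],
  [0.006,0,0.001,0,0,0],
  [0.006,0,0.001,0,0,0],
])

```text
t: 19.75
tcp_pos: [0.4854, -0.1034, 0.3011]
tcp_rot: [1.65, 1.57, 0.309]
contact_force: [-0.3, 0.4, 1.5]
opening: 0.0
```

drive_tool([
  [0.001,0,0,0,0,0],
  [0.002,0,0,0,0,0],
  [0.003,0,0,0,0,0],
  [0.003,0,0,0,0,0],
])

```text
t: 20.25
tcp_pos: [0.4855, -0.1035, 0.2982]
tcp_rot: [1.506, 1.57, 0.165]
contact_force: [-0.6, 0.2, 4.7]
opening: -0.0002
```

drive_tool([
  [0.001,0,0,0,0,0],
  [0.002,0,0,0,0,0],
  [0.003,0,0,0,0,0],
  [0.003,0,0,0,0,0],
])

```text
t: 20.75
tcp_pos: [0.4857, -0.1035, 0.2956]
tcp_rot: [1.406, 1.569, 0.065]
contact_force: [-0.4, 0.5, 7.5]
opening: 0.0003
```

drive_tool([
  [0.001,0,0,0,0,0],
  [0.002,0,0,0,0,0],
  [0.003,0,0,0,0,0],
  [0.003,0,0,0,0,0],
])

```text
t: 21.25
tcp_pos: [0.4867, -0.1036, 0.2952]
tcp_rot: [1.168, 1.566, -0.173]
contact_force: [-4.6, 0.6, 22.1]
opening: -0.0001
```

```bash
python3 - <<'E'
from h import *
o=get_obs(); print(o["t"],o["tcp_pos"],o["contact_force"])
s=get_image("side");save(s,"s15",(250,120,330,220),7)
a=cv2.imread("pics/s14.png")[:,150:400];b=cv2.imread("pics/s15.png")[:,150:400];cv2.imwrite("pics/cmp.png",np.hstack([a,b])[330:])
E
```

```text
21.25 [ 0.4867 -0.1036  0.2952] [-4.5985  0.6151 22.0513]
```

View pics/cmp.png

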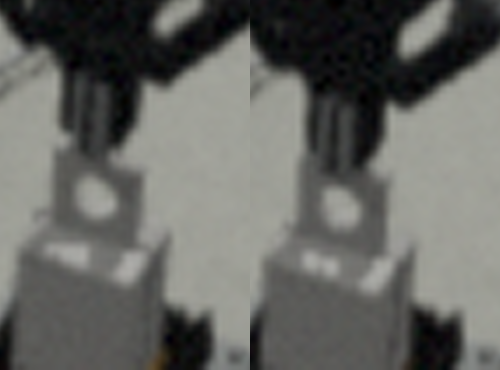

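drive_tool([
  [-0.004,0,0,0,0,0],
  [-0.008,0,0,0,0,0],
  [-0.012,0,0,0,0,0],
  [-0.03,0,0,0,0,0],
  [-0.05,0,0,0,0,0],
  [-0.05,0,0,0,0,0],
])

```text
t: 22.05
tcp_pos: [0.4857, -0.1035, 0.3426]
tcp_rot: [1.306, 1.568, -0.035]
contact_force: [0.2, 0.1, -0.3]
opening: -0.0002
```

drive_tool([
  [0,0,0,0,0,0],
  [0,0,0,0,0,0],
  [0,0,0,0,0,0],
], jaw=0.07)

```text
t: 22.42
tcp_pos: [0.485, -0.1035, 0.3412]
tcp_rot: [-2.509, 1.57, 2.433]
contact_force: [-0.8, 0.2, -0.1]
opening: 0.0546
```

```bash
python3 - <<'E'
from h import *
w=get_image("wrist");o=get_obs(); print(o["t"],o["tcp_pos"],o["contact_force"]);save(w,"w16",s=1.5)
np.save("w16.npy",w,allow_pickle=True)
f=lambda u,v:((u+.5)/1.5-.5,(v+.5)/1.5-.5)
print((proj(w,[.4855,-.1035,.128])+.5)*1.5-.5)
go([.4855,-.1035,.262],down(13))
E
```

```text
22.475 [ 0.4852 -0.1035  0.3414] [ 0.2571 -0.0615  0.3514]
[390.4428 327.1926]
row [0.0794, 0.0003, 0.0002, 0.003, -0.0006, 0.0002] rows>=1.3
```

View pics/w16.png

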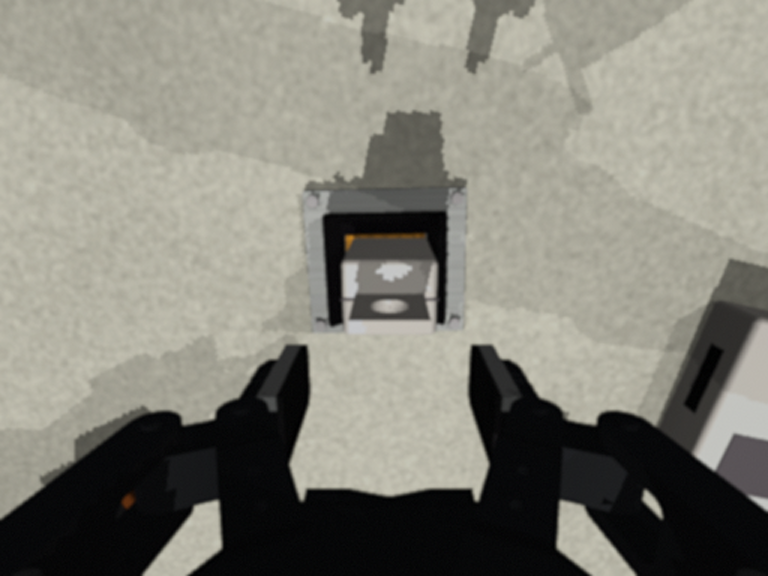

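drive_tool([
  [0.03,0,0,0.003,0,0],
  [0.06,0,0,0.003,0,0],
  [0.072,0,0,0.003,0,0],
  [0.079,0,0,0.003,0,0],
  [0.079,0,0,0.003,0,0],
])

```text
t: 23.1
tcp_pos: [0.4856, -0.1035, 0.2632]
tcp_rot: [1.644, 1.57, 0.3]
contact_force: [0.1, 0.6, 0.2]
opening: 0.0698
```

drive_tool([
  [0,0,0,0,0,0],
  [0,0,0,0,0,0],
  [0,0,0,0,0,0],
  [0,0,0,0,0,0],
], jaw=0.0)

```text
t: 23.6
tcp_pos: [0.4856, -0.1035, 0.2635]
tcp_rot: [1.349, 1.569, 0.005]
contact_force: [-1.4, 0.1, 2.2]
opening: 0.035
```

drive_tool([
  [-0.01,0,0,0,0,0],
  [-0.03,0,0,0,0,0],
  [-0.07,0,0,0,0,0],
  [-0.12,0,0,0,0,0],
  [-0.17,0,0,0,0,0],
  [-0.17,0,0,0,0,0],
  [-0.17,0,0,0,0,0],
])

```text
t: 24.48
tcp_pos: [0.4846, -0.1034, 0.4323]
tcp_rot: [-2.291, 1.57, 2.648]
contact_force: [-0.7, 0.1, -0.5]
opening: 0.035
```

```bash
python3 - <<'E'
from h import *
w=get_image("wrist");s=get_image("side");o=get_obs(); print(o["t"],o["tcp_pos"],o["contact_force"],o["opening"],o["q"]);save(w,"w17",s=1.5);save(s,"s17",(200,40,400,260),2.7)
np.save("w17.npy",w,allow_pickle=True);np.save("s17.npy",s,allow_pickle=True)
for z in(.145,.15,.155,.16,.165): P=o["tcp_pos"]-[0,0,z]; print(z,(proj(w,P)+.5)*1.5-.5,(proj(s,P)-[200,40])*2.7)
E
```

```text
24.575 [ 0.4845 -0.1035  0.4312] [ 0.6624 -0.2591 -1.6554] 0.03503062995306256 [ 0.3599  0.1079 -0.2551  1.853   0.0286  1.1874  0.3224]
0.145 [389.4503 411.0509] [240.2222 263.5963]
0.15 [389.4375 401.9892] [239.8973 268.4851]
0.155 [389.4255 393.5546] [239.5747 273.3377]
0.16 [389.4144 385.6843] [239.2545 278.1547]
0.165 [389.404  378.3235] [238.9367 282.9363]
```

View pics/w17.png

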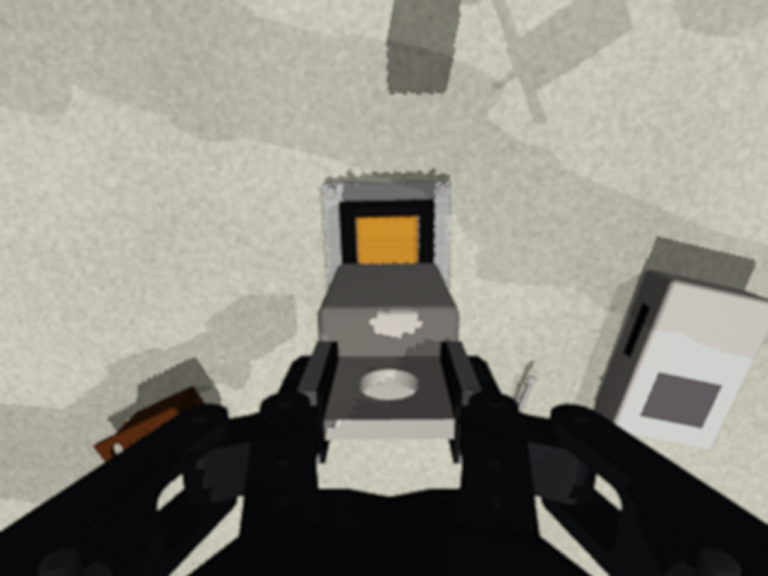

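View pics/s17.png

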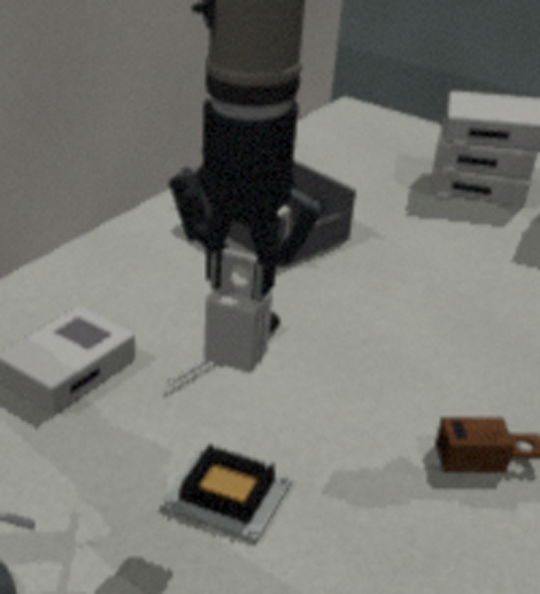

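```bash
cat >> h.py <<'E'
AX=np.array([.5915,.195]);BA=-167.
def br(r): a=np.radians(BA); return np.r_[AX+r*np.array([np.cos(a),np.sin(a)]),.165+(r-.075)*np.tan(np.radians(8))]
E
python3 - <<'E'
from h import *
P=br(.155)+[0,0,.1555]; print(P)
go(P+[0,0,.03],down(-77)); go(P,down(-77))
E
```

```text
[0.4405 0.1601 0.3317]
row [0.0699, 0.0166, -0.2666, 1.5708, 0.0008, 0.0034] rows>=8.4
row [0.0999, 0.0166, -0.2666, 1.5708, 0.0008, 0.0034] rows>=8.4
```

drive_tool([
  [0.002,0.002,-0.015,0.1,0,0],
  [0.006,0.003,-0.045,0.27,0,0],
  [0.012,0.005,-0.08,0.45,0,0],
  [0.02,0.007,-0.12,0.63,0,0.001],
  [0.028,0.009,-0.16,0.81,0,0.002],
  [0.036,0.011,-0.2,0.99,0,0.002],
  [0.045,0.013,-0.235,1.17,0,0.003],
  [0.055,0.015,-0.255,1.35,0,0.003],
  [0.065,0.016,-0.265,1.5,0.001,0.003],
  [0.07,0.017,-0.267,1.571,0.001,0.003],
  [0.07,0.017,-0.267,1.571,0.001,0.003],
  [0.07,0.017,-0.267,1.571,0.001,0.003],
])

```text
t: 26.08
tcp_pos: [0.4417, 0.1602, 0.3625]
tcp_rot: [2.58, 1.569, -0.334]
contact_force: [-0.4, -0.0, -0.8]
opening: 0.0348
```

```bash
python3 - <<'E'
from h import *
w=get_image("wrist");s=get_image("side");o=get_obs(); print(o["t"],o["tcp_pos"],o["contact_force"],o["opening"],o["q"]);save(w,"w18",s=1.5);save(s,"s18",(100,80,340,300),2.7)
np.save("w18.npy",w,allow_pickle=True)
for r in(.075,.115): print((proj(w,br(r))+.5)*1.5-.5,(proj(s,br(r))-[100,80])*2.7)
print((proj(w,o["tcp_pos"]-[0,0,.1555])+.5)*1.5-.5)
P=br(.155)+[0,0,.1555];go(P,down(-77))
E
```

```text
26.175 [0.4418 0.1602 0.363 ] [ 0.3402 -0.2598 -0.4357] 0.03525589593791445 [-0.049   0.1311 -0.4228  1.9934  0.0649  1.0268 -1.8461]
[390.5797 130.7724] [260.5863 404.1126]
[390.6118 245.8727] [300.6352 416.0369]
[392.0596 391.9764]
row [0.0312, -0.0003, 0.0014, -0.0001, -0.0031, -0.0012] rows>=0.5
```

View pics/w18.png

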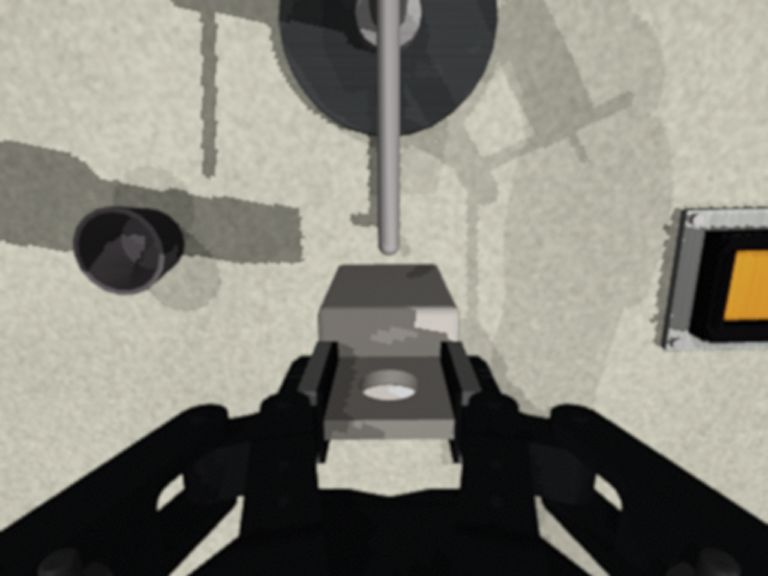

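View pics/s18.png

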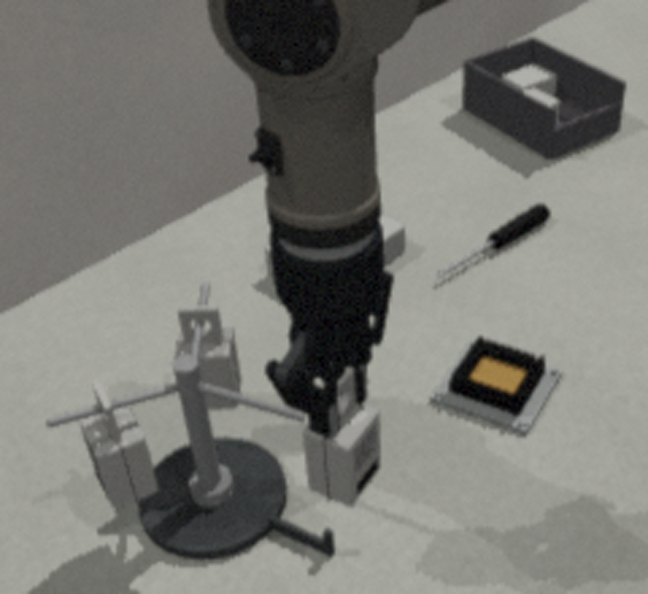

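drive_tool([
  [0.015,0,0.001,0,-0.003,0],
  [0.031,0,0.001,0,-0.003,0],
  [0.031,0,0.001,0,-0.003,0],
  [0.031,0,0.001,0,-0.003,0],
])

```text
t: 26.68
tcp_pos: [0.441, 0.1603, 0.3318]
tcp_rot: [1.432, 1.57, -1.483]
contact_force: [0.7, -0.1, -1.5]
opening: 0.0348
```

```bash
python3 - <<'E'
from h import *
w=get_image("wrist");s=get_image("side");o=get_obs(); print(o["t"],o["tcp_pos"],o["contact_force"]);save(w,"w19",(150,80,370,300),3);
np.save("w19.npy",w,allow_pickle=True)
l,t_=150,170
im=cv2.resize(s["image"][t_:t_+90,l:l+110],None,fx=7,fy=7,interpolation=cv2.INTER_CUBIC)
H=o["tcp_pos"]-[0,0,.1555]
for P,c in [(br(.075),(0,255,0)),(br(.115),(0,255,0)),(H,(255,0,0)),(br(.155),(0,0,255))]:
    q=((proj(s,P)-[l,t_]+.5)*7-.5).astype(int); cv2.circle(im,tuple(int(v) for v in q),3,c,-1)
cv2.imwrite("pics/s19.png",im[:,:,::-1])
for k in (.155,.14,.13,.115,.1,.085,.075): go(br(k)+[0,0,.1555],down(-77),o)
E
```

```text
26.775 [0.4411 0.1604 0.3324] [-0.1236  0.3629 -1.2064]
row [0.0006, 0.0001, 0.0007, -0.0003, -0.0011, -0.001] rows>=0.0
row [0.0027, 0.0001, -0.0143, -0.0003, -0.0011, -0.001] rows>=0.2
row [0.0042, 0.0001, -0.0243, -0.0003, -0.0011, -0.001] rows>=0.4
row [0.0063, 0.0001, -0.0393, -0.0003, -0.0011, -0.001] rows>=0.6
row [0.0084, 0.0001, -0.0543, -0.0003, -0.0011, -0.001] rows>=0.9
row [0.0105, 0.0001, -0.0693, -0.0003, -0.0011, -0.001] rows>=1.1
row [0.012, 0.0001, -0.0793, -0.0003, -0.0011, -0.001] rows>=1.3
```

View pics/w19.png

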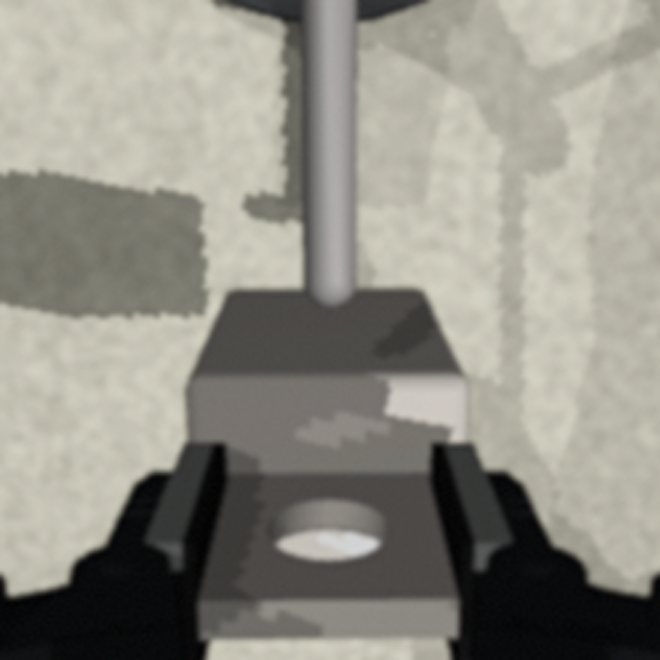

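View pics/s19.png

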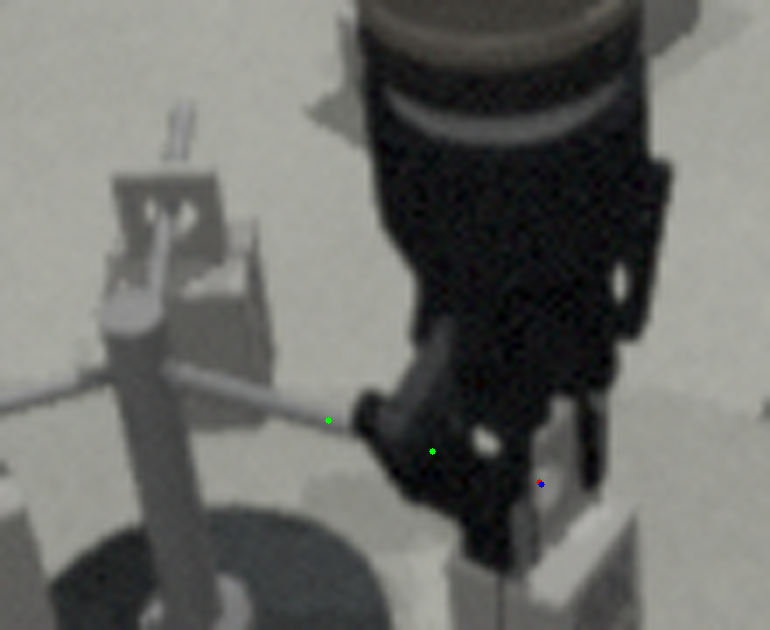

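drive_tool([
  [-0.001,0,0,0,-0.001,0],
  [0.001,0,-0.014,0,-0.001,0],
  [0.0025,0,-0.024,0,-0.001,0],
  [0.004,0,-0.034,0,-0.001,0],
  [0.005,0,-0.042,0,-0.001,0],
  [0.006,0,-0.048,0,-0.001,0],
  [0.006,0,-0.048,0,-0.001,0],
])

```text
t: 27.65
tcp_pos: [0.488, 0.1711, 0.3258]
tcp_rot: [0.755, 1.569, -2.16]
contact_force: [-0.7, 0.2, -0.8]
opening: 0.0348
```

```bash
python3 - <<'E'
from h import *
w=get_image("wrist");s=get_image("side");o=get_obs(); print(o["t"],o["tcp_pos"],o["contact_force"],o["opening"]);save(w,"w20",(150,80,370,300),3);save(s,"s20",(150,170,260,260),7)
for k in (.085,.075): go(br(k)+[0,0,.157],down(-77),o)
E
```

```text
27.75 [0.4875 0.171  0.3259] [ 0.2038  0.2487 -1.1017] 0.03480908841498722
row [0.0025, 0.0, -0.0218, -0.0002, 0.0013, -0.0012] rows>=0.4
row [0.0039, 0.0, -0.0318, -0.0002, 0.0013, -0.0012] rows>=0.5
```

View pics/w20.png

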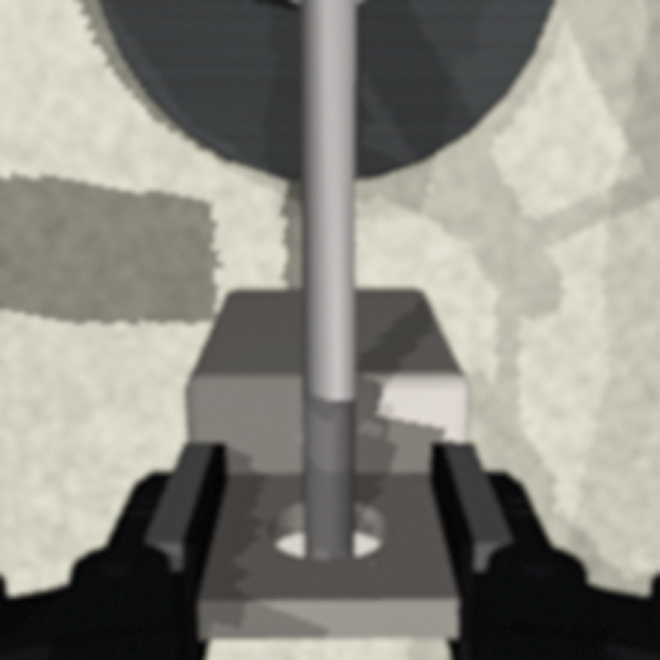

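View pics/s20.png

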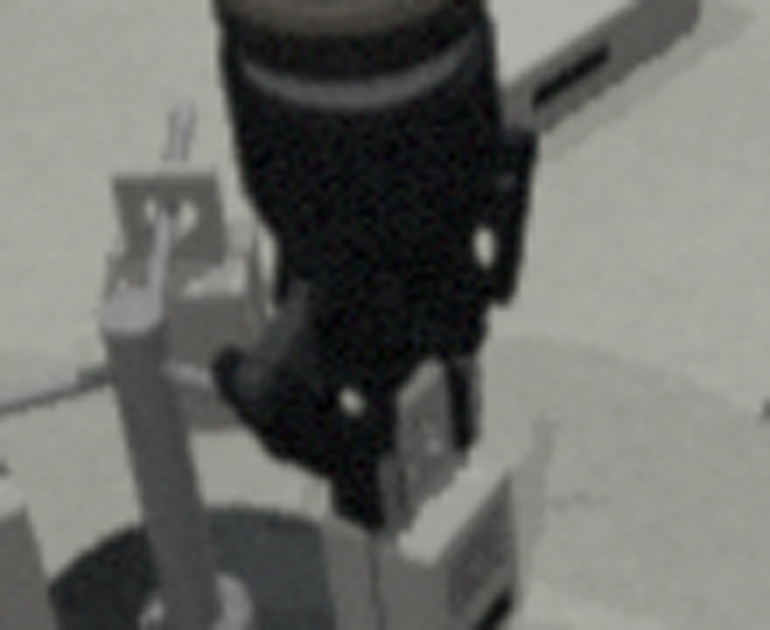

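drive_tool([
  [0.001,0,-0.008,0,0,0],
  [0.002,0,-0.016,0,0.001,0],
  [0.003,0,-0.024,0,0.001,0],
  [0.0042,0,-0.033,0,0.001,0],
  [0.0042,0,-0.033,0,0.001,0],
  [0.0042,0,-0.033,0,0.001,0],
])

```text
t: 28.5
tcp_pos: [0.5197, 0.1785, 0.3216]
tcp_rot: [1.224, 1.57, -1.691]
contact_force: [0.6, 0.7, -0.7]
opening: 0.0348
```

```bash
python3 - <<'E'
from h import *
w=get_image("wrist");s=get_image("side");o=get_obs(); print(o["t"],o["tcp_pos"],o["contact_force"],o["opening"]);save(w,"w21",(150,80,370,300),3);save(s,"s21",(150,170,260,260),7)
for k in (.075,): go(br(k)+[0,0,.157],down(-77),o)
E
```

```text
28.6 [0.5196 0.1784 0.3218] [-0.5153  0.1427 -0.9432] 0.035233642554174306
row [-0.0002, 0.0, 0.0012, -0.0001, 0.0001, -0.0012] rows>=0.0
```

View pics/w21.png

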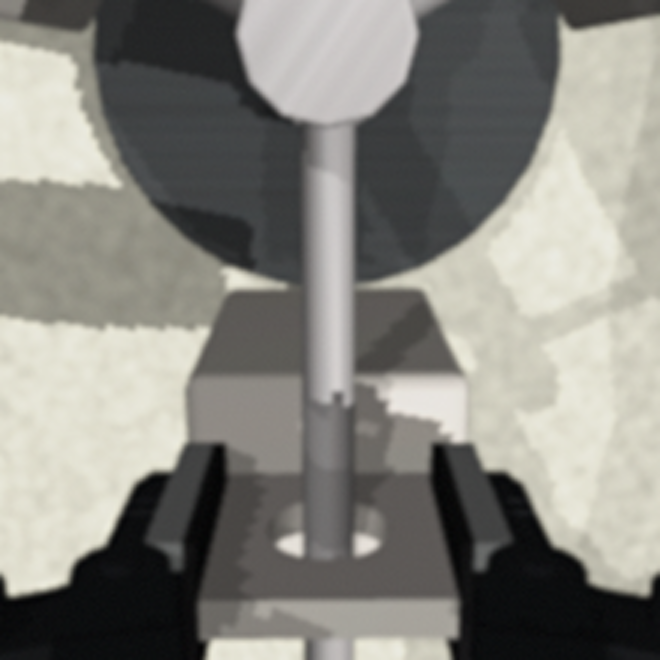

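View pics/s21.png

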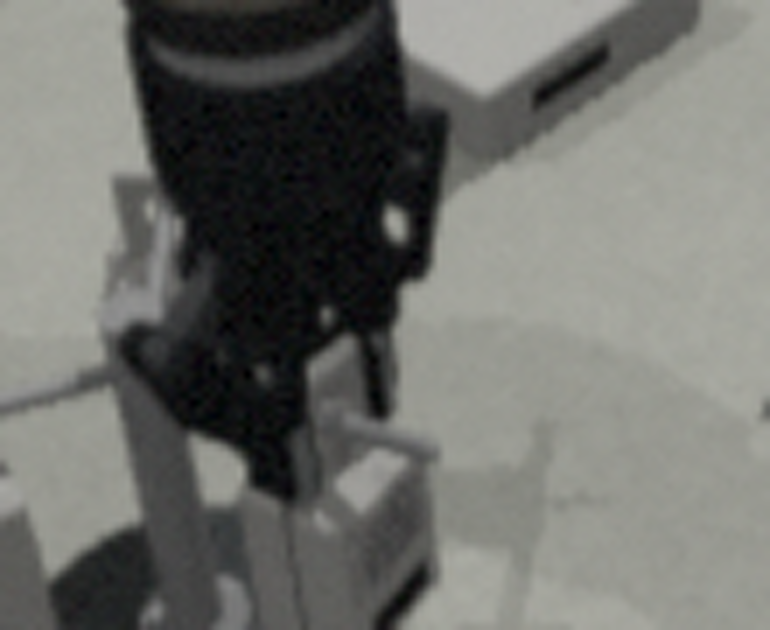

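drive_tool([
  [0.001,0,0,0,0,0],
  [0.002,0,0,0,0,0],
  [0.003,0,0,0,0,0],
  [0.0035,0,0,0,0,0],
  [0.0035,0,0,0,0,0],
])

```text
t: 29.22
tcp_pos: [0.5198, 0.1784, 0.3182]
tcp_rot: [1.697, 1.57, -1.218]
contact_force: [0.6, 0.0, -1.6]
opening: 0.0352
```

drive_tool([
  [0.0005,0,0,0,0,0],
  [0.001,0,0,0,0,0],
  [0.001,0,0,0,0,0],
])

```text
t: 29.6
tcp_pos: [0.5198, 0.1784, 0.3172]
tcp_rot: [1.682, 1.57, -1.233]
contact_force: [0.5, 1.1, -1.6]
opening: 0.0347
```

drive_tool([
  [0.0007,0,0,0,0,0],
  [0.0014,0,0,0,0,0],
  [0.0014,0,0,0,0,0],
])

```text
t: 29.98
tcp_pos: [0.5198, 0.1784, 0.3158]
tcp_rot: [1.634, 1.57, -1.281]
contact_force: [0.4, -0.5, -0.7]
opening: 0.0351
```

drive_tool([
  [0.0007,0,0,0,0,0],
  [0.0014,0,0,0,0,0],
  [0.0014,0,0,0,0,0],
])

```text
t: 30.35
tcp_pos: [0.5199, 0.1785, 0.3151]
tcp_rot: [2.007, 1.569, -0.908]
contact_force: [-2.6, -0.6, 4.5]
opening: 0.0354
```

drive_tool([
  [-0.001,0,0,0,0,0],
  [-0.001,0,0,0,0,0],
])

```text
t: 30.6
tcp_pos: [0.5199, 0.1784, 0.3154]
tcp_rot: [2.054, 1.57, -0.861]
contact_force: [-0.2, 0.2, 0.9]
opening: 0.0347
```

drive_tool([
  [0,0,0,0,0,0],
  [0,0,0,0,0,0],
  [0,0,0,0,0,0],
  [0,0,0,0,0,0],
], jaw=0.065)

```text
t: 31.1
tcp_pos: [0.5198, 0.1785, 0.3154]
tcp_rot: [1.787, 1.57, -1.128]
contact_force: [-0.3, 0.3, -0.1]
opening: 0.0652
```

```bash
python3 - <<'E'
from h import *
w=get_image("wrist");s=get_image("side");o=get_obs(); print(o["t"],o["tcp_pos"],o["contact_force"],o["opening"]);save(w,"w22",s=1.5);save(s,"s22",(150,170,260,260),7)
E
```

```text
31.2 [0.5198 0.1785 0.3155] [-0.5033  0.3175 -0.0906] 0.06480206472330002
```

View pics/w22.png

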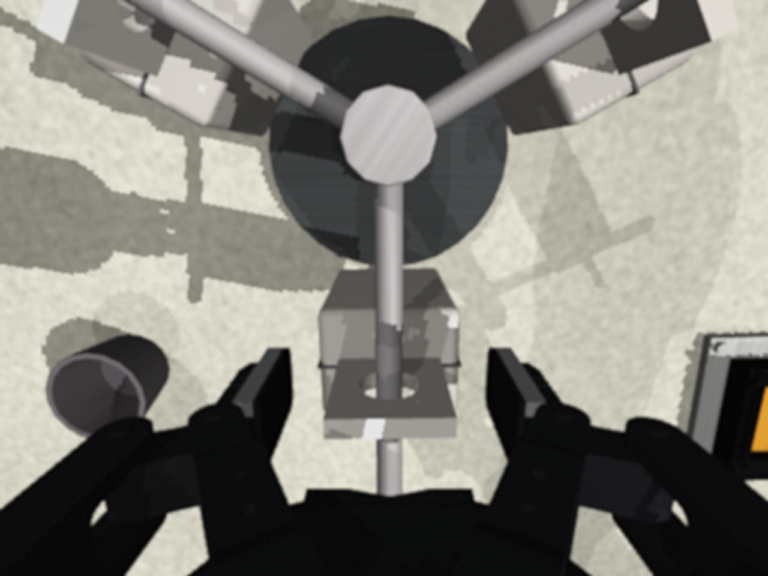

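View pics/s22.png

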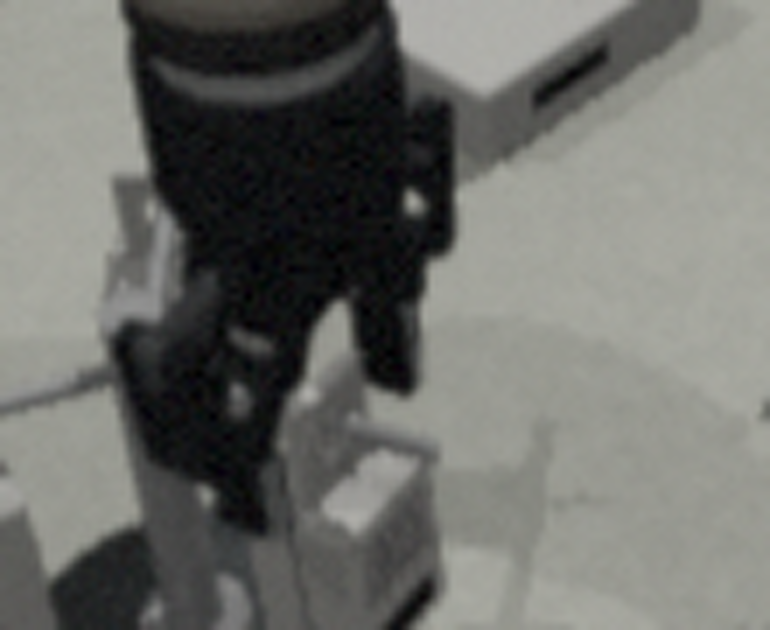

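drive_tool([
  [-0.01,0,0,0,0,0],
  [-0.03,0,0,0,0,0],
  [-0.06,0,0,0,0,0],
  [-0.1,0,0,0,0,0],
  [-0.14,0,0,0,0,0],
  [-0.14,0,0,0,0,0],
  [-0.14,0,0,0,0,0],
])

```text
t: 32.08
tcp_pos: [0.5195, 0.1785, 0.4554]
tcp_rot: [1.612, 1.569, -1.303]
contact_force: [-0.0, -0.4, -0.3]
opening: 0.0651
```

```bash
python3 - <<'E'
from h import *
w=get_image("wrist");s=get_image("side");o=get_obs(); print(o["t"],o["tcp_pos"],o["contact_force"],o["opening"]);save(w,"w23",s=1.5);save(s,"s23",(120,150,260,290),5)
go([.45,-.15,.45],down(-60))
E
```

```text
32.175 [0.5194 0.1784 0.4543] [ 0.3089 -1.2595  0.9217] 0.06534248531142238
row [0.0051, 0.3043, 0.1415, -0.2969, 0.0022, -0.0011] rows>=5.4
```

View pics/w23.png

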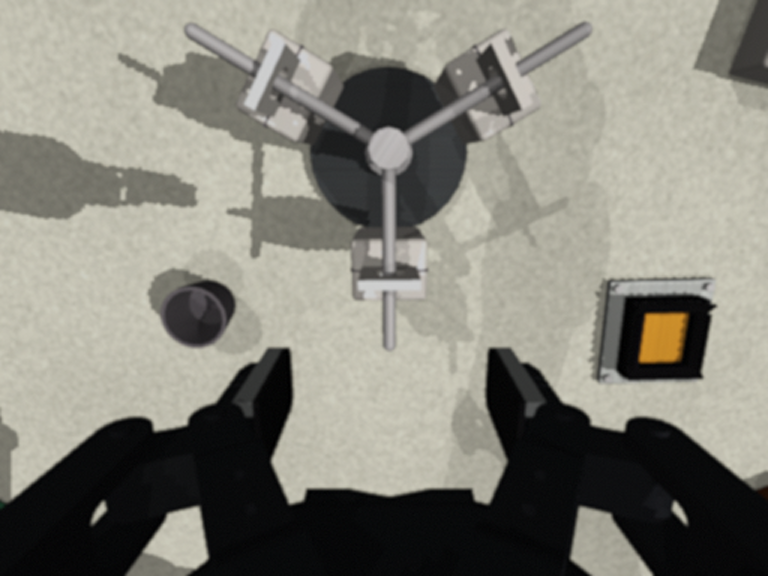

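View pics/s23.png

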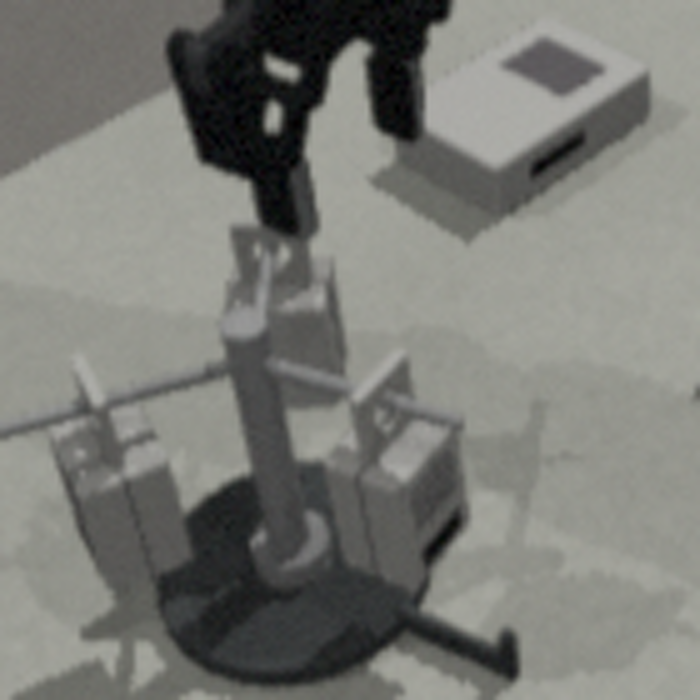

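drive_tool([
  [0,0.05,0.02,-0.05,0,0],
  [0,0.11,0.05,-0.11,0,0],
  [0,0.17,0.08,-0.16,0,0],
  [0,0.23,0.11,-0.22,0,0],
  [0,0.28,0.13,-0.27,0,0],
  [0,0.3,0.14,-0.3,0,0],
  [0,0.3,0.14,-0.3,0,0],
  [0,0.3,0.14,-0.3,0,0],
])

```text
t: 33.17
tcp_pos: [0.451, -0.1439, 0.4551]
tcp_rot: [-0.771, 1.57, 2.899]
contact_force: [0.3, 0.3, -0.0]
opening: 0.0652
```

```bash
python3 - <<'E'
from h import *
t=get_image("top");s=get_image("side");o=get_obs(); print(o["t"],o["tcp_pos"]);save(t,"t24",(125,125,235,230),7);save(s,"s24",(120,150,260,290),5)
print([(x["uv"],x["conf"]) for x in tip_of(t,"branch_tip")][:2])
for r in(.075,.115): print("pred",(proj(t,br(r))-[125,125]+.5)*7-.5)
E
```

```text
33.275 [ 0.4512 -0.1435  0.4554]
[([182.0, 210.1], 0.9), ([133.0, 239.0], 0.53)]
pred [366.2877 491.5488]
pred [387.7767 604.7988]
```

View pics/t24.png

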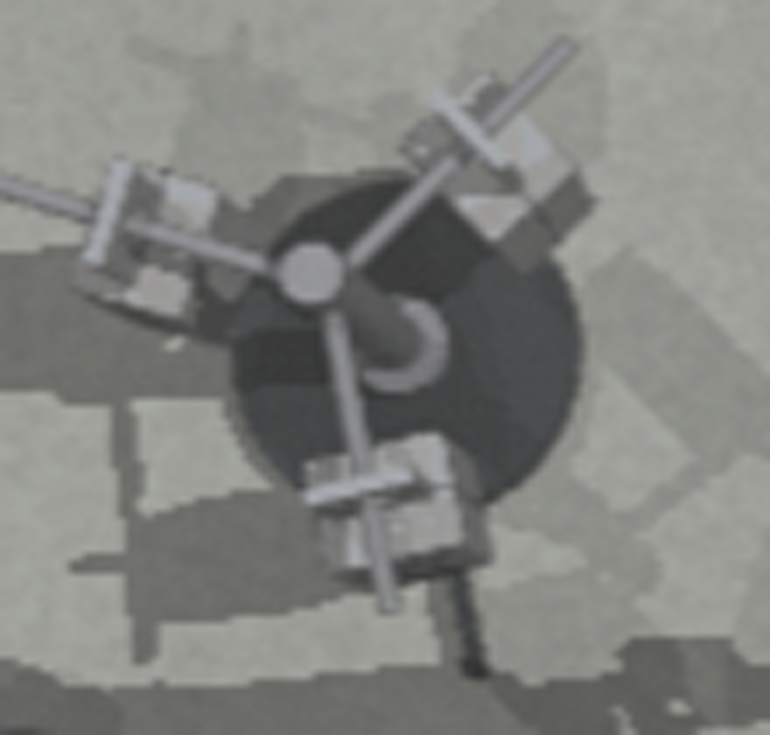

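View pics/s24.png

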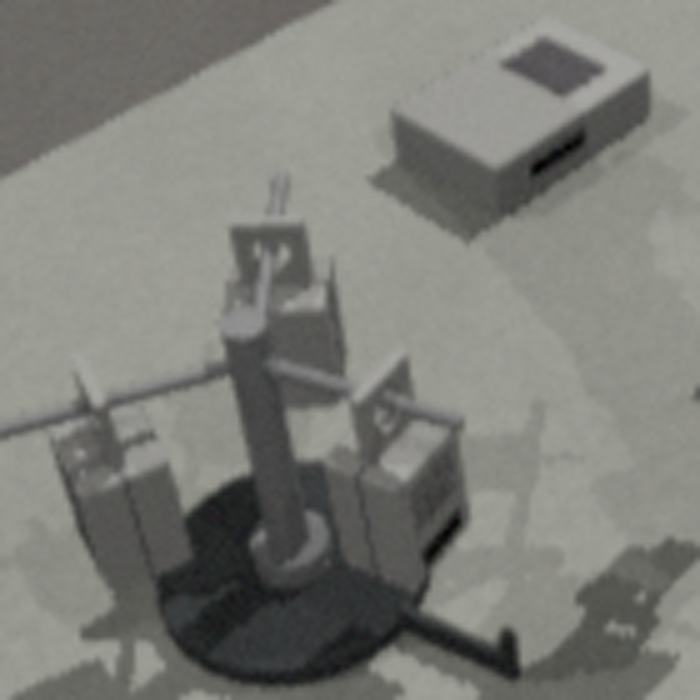

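```bash
python3 - <<'E'
from h import *
o=get_obs();print(o["t"],o["contact_force"],o["joint_vel"]);print(sign_off())
E
```

```text
33.325 [-0.1048  0.5315  0.866 ] [ 0.001  -0.0028  0.0065 -0.0032  0.0013  0.0002  0.003 ]
the job is handed in; nothing more can be done
None
```

The job is handed in at 33.3 s of the 72 s allowed, with all three parts done in order. `sign_off` reported no verdict.

- **Tree:** I turned it about 96° clockwise by the empty branch. In the last top picture the branch and the pointer fin agree within about 1°.
- **Socket:** I stood the module upright in the socket, let go, and pressed the ear's top with closed fingers. The force rose to about 22 N, well past the 9 N stop force. The side picture showed the ear about 6 mm lower, so I take the plate as fully home. I had no direct reading of its travel.
- **Hanging:** I lifted the module out by the ear's edges and slid the hole about 40 mm in from the branch's end, near mid-branch. I lowered it until the rod carried it, then let go. Two later pictures, about a second apart, show it hanging in the same place. The robot was clear and touching nothing.

**Check that disagreed:** the side camera showed the branch about 2 mm higher than the given height predicts. That is within the calibration error, and I raised the hole 1.5 mm before sliding it on. I meant to touch no other thing on the bench, and the control box, screw pot and socket looked undisturbed. I made no separate final check of the screwdriver or the brown module.

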